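# Load biopsy cassettes into the labeller's gravity chute

### The job

Load the three loose biopsy cassettes from the bench into the sloping in-feed chute of the cassette labeller, in any order, so that they queue up behind the one already in it, lying exactly as that one does: flat on the chute floor, lid up, plain end leading down the slope and slanted writing face at the uphill end. Do not shift or knock over the jar, the oil bottle, the slide mailer or the tally counter.

Things in the scene. Friction and masses are not known exactly. Their poses are not given: they have to be found in the camera images.
- chute: aluminium in-feed chute of the cassette labeller, 267 mm long (all sizes in mm), sloping 30 degrees. Origin: on its floor, mid width, at the closed gate at the bottom end. +x: up the slope along the floor; +y: across; +z: square to the floor. A correctly loaded cassette has its axes parallel to these. The floor is slippery (friction about 0.25): a cassette let go flat on it slides down by itself.
- chute_mouth (a point): on the chute floor, mid width, 203 mm up the slope: the flared mouth of the channel, 45 wide, narrowing to 31 inside at 178. Below that the channel runs to the gate (room for four cassettes end to end): walls 18.5 high, 3 thick; lips on the walls, 16 above the floor, overhang it by 4 at each side (up to 168, bent upward to 188), so nothing can be laid in there from above.
- chute_load (a point): loading point: on the chute floor, mid width, 235 mm up the slope, 162.5 above the bench, in the middle of the bare floor tongue that runs from 205 to 267 up the slope: 18 wide, 3 thick, open at both sides and above, so that fingers can straddle it. A cassette let go with its underside's centre here lies wholly on the tongue and slides down into the channel.
- labeller: white cassette labeller that carries the chute, fixed to the bench. Origin: on the bench straight below the loading point. +y: horizontally the way the chute runs down. Housing: x -150 to 150, y 215 to 516, 255 mm high; its out-feed tray sticks out 45 at the -x side. A leg under the chute stands at y 50 to 110 (70 wide). Nothing stands below the tongue.
- cassette_a: closed deep biopsy cassette, rigid plastic, 41 long (x), 28 wide (y), 13 mm thick (z), 12 to 26 g. Origin: centre of the 41 x 28 underside (grid of square holes). +z side: lid with five long slots. -x end: plain, square. +x end: writing face, the lowest 4 upright, above that a 45 degree slope, so the lid side is only 32 long (x -20.5 to 11.5). Starts flat on the bench, lid up, yaw varies widely.
- cassette_b: cassette exactly like cassette_a (same size, origin and axes). Starts standing upright on its plain end on the bench, writing face at the top (41 high), its lid turned away from the robot (towards +x of the world), up to 57 degrees either side.
- cassette_c: cassette exactly like cassette_a (same size, origin and axes). Starts lying upside down on the bench, lid underneath, its writing face turned roughly to the robot's right (-y of the world), up to 45 degrees either side.
- cassette_d: cassette exactly like cassette_a (same size, origin and axes). It already lies correctly in the chute against the gate, and stays there.
- jar: bystander: round clear jar with a white screw cap, 48 mm across, 58 high. Origin: centre of its underside.
- oil_bottle: bystander: amber glass bottle of immersion oil with black cap, 26 mm across, 66 high. Origin: centre of its underside.
- slide_mailer: bystander: flat white plastic slide mailer, 84 x 34 mm (its x, y), 13 high. Origin: centre of its underside.
- tally_counter: bystander: round steel hand tally counter, 46 mm across, 28 high, a thumb lever sticking out 13 at its +x side. Origin: centre of its underside.

How it is judged:
By the outcome, as a careful person would: the job done as asked, in the order asked, and still so for the second after the job is handed in, with the robot touching nothing.
It also fails if it takes over 72 s, if anything falls off the work surface, if the arm or the gripper's body presses on something with over 40 N, if the wrist force passes 120 N, or if a joint passes its speed limit or range.

### The arm

A 7-joint arm with a two-finger parallel gripper is mounted at the origin on the work surface. World frame = base frame: x ahead of the robot, y to its left, z up, the work surface at z = 0. Lengths are in m, angles in rad, forces in N, time in s.
With the tool pointing down it reaches from about 0.425 to 0.875 m from the base axis. Payload 4.7 kg.
Tool frame: the origin (TCP) lies at the very end of the fingers, on their centre line; the grasp point (between the pads) lies 19 mm behind it; z points along the fingers, y is the line along which they close (so a half turn about z gives the same grasp; the last joint's range is limited). The gripper opens to 87 mm and grips with 3 to 60 N. Pads are 19 mm wide; open, the fingers measure 117 mm over their backs; the gripper's body (75 mm by 190 mm) begins 51 mm behind the grasp point.
Start: joints at [-1.099, 0.321, -0.07, 1.45, 0.023, 1.371, -0.057], TCP at [0.287, 0.583, 0.223] pointing down, gripper open.
Joint ranges: [-2.86, 2.86], [-0.3, 2.09], [-1.38, 1.24], [0.06, 2.45], [-1.56, 4.7], [0.09, 2.05], [-2.69, 2.69]. Speed limits (rad/s): [2.57, 2.57, 3.14, 3.14, 3.14, 3.14, 3.14].

### API

Orientations are given as a rotation vector (axis times angle).
In Python, from bench import ctrl gives the robot as it stands.
- The arm moves only by the tool jog_arm, never from a script. Its argument "commands" is a list of rows, each a list of 7 numbers: the opening, from 0 (shut) to 1 (fully open), then the shift along the world's x, y, z scaled (see below), then the turn, a rotation vector about the world's x, y, z scaled (see below). A call has exactly 5 rows; each row is the pose to reach, as a shift and turn from the pose commanded when the call began; what a row does not reach only later rows make up. The controller multiplies each number of a shift by 0.5 m and each number of a turn by 30 degrees. A row lasts 1/12 s, in which the tool goes at most 41.7 mm and 7.16 degrees, less where a joint would pass 70% of its speed; a pose out of reach is approached as far as the arm can. A call with a number of a shift or a turn outside -1 to 1 is refused whole. A call with a gripper value outside its range is refused whole. The fingers move at their own pace and stop on an object; "grip_force" is the grip in N (left out, the last holds). Time passes only in rows, so rows that repeat a pose let the fingers close, or fill a call up. It gives the time, the measured TCP pose, the force, the opening and the grip force at its end, in the units of the state.
- ctrl.get_state(): the state, without advancing time (a new reading comes with each control period).
- ctrl.get_image(name): name is "scene" or "side" or "wrist"; returns a dict with "frame" (480x640x3 uint8, red, green, blue), "vfov" (degrees; the focal length in pixels is half the picture's height over the tangent of half this angle, whatever the lens; pixels are square), "cx", "cy" (the principal point, pixels), "distortion" ([k1, k2, p1, p2, k3] as OpenCV has them; the pictures are not rectified), "camera_from_world" (4x4, takes a point from world to camera coordinates); the wrist camera has in their place "mount" (4x4, takes a point from camera to tool coordinates, whose origin is the TCP and whose axes are the flange's). Camera axes: x right, y down, z forward; pixel columns grow to the right and rows downward; lengths in m; the calibration is good to about 2 mm. A picture is of the moment at which its call begins: read the wrist's pose just before it. There is no depth.
- ctrl.close_job(): hands the job in; it is judged then, once.
The state is a dict: "time": time; "joint_positions": joint angles; "qd": joint speeds; "joint_torque": joint torques, N m; "position": TCP position; "tool_rot": TCP orientation; "ft_force": force on the tool from outside, world axes, zero at the start; "torque": the same for the moment, N m; "grip_width": opening from 0.0 (shut) to 1.0 (fully open); "grip_force": force on a finger pad.
Only numpy, scipy, OpenCV 4.12 (cv2) and the standard library are available. Lean on these libraries where they do the work, as an engineer would, in place of code of your own. Each camera call takes 0.05 s, during which the arm holds its last target. There are 200 camera calls.

## Working session

There is one attempt and no reset: what is moved stays moved. The work goes in short steps, Python scripts to look and compute and a tool call to move; the robot and the scene stay as the last step left them, time stands still between calls to the robot, and variables do not carry over. Pictures are saved under pics/ and viewed, at most 10 in all, crops included, and the job is handed in when it is done.

Besides the shell and the picture viewer there is one more tool, called after "Emit:" as a command line: name --pt "numbers of a row" for each row, then --argument value for the rest. jog_arm: Moves the arm, as the interface text tells. Shifts and turns lie within -1 to 1; 1 stands for 0.5 m of shift or 30 degrees of turn. Its arguments: {"type":"object","properties":{"commands":{"type":"array","items":{"type":"array","items":{"type":"number","minimum":-1,"maximum":1}}},"grip_force":{"type":"number"}},"required":["commands"]}

```bash
mkdir -p pics; ls; python3 - <<'E'
from bench import ctrl
import cv2,pickle
s=ctrl.get_state(); print(s)
d={}
for n in("scene","side","wrist"):
    im=ctrl.get_image(n); d[n]=im
    cv2.imwrite(f"pics/{n}0.png",im["frame"][:,:,::-1])
    print(n,{k:v for k,v in im.items() if k!="frame"})
pickle.dump((s,d),open("d0.pkl","wb"))
E
```

```text
pics
{'time': 0.0, 'joint_positions': array([-1.09890792,  0.32185912, -0.0701103 ,  1.45164296,  0.02262199,
        1.37078069, -0.05690923]), 'qd': array([-0.00095522, -0.0006493 , -0.00030124, -0.00193685,  0.00050265,
       -0.00069073, -0.00130205]), 'joint_torque': array([ 6.06058666e-05, -4.91296184e+01, -4.03506327e-01, -3.12524700e+01,
       -6.37399871e-02,  4.39145823e-02,  1.95275220e-04]), 'position': array([0.2870782 , 0.582573  , 0.22145433]), 'tool_rot': array([-7.12680170e-01, -3.05935309e+00,  2.94411186e-03]), 'ft_force': array([-0.50054022,  0.12122039,  0.31515835]), 'torque': array([-0.02096406, -0.00957716,  0.02514774]), 'grip_force': 0.0, 'grip_width': 0.995369450405693}
scene {'vfov': 50.59624342087688, 'cx': 312.41072961488067, 'cy': 241.3976251248204, 'distortion': array([-0.09376984,  0.        ,  0.        ,  0.        ,  0.        ]), 'camera_from_world': array([[-0.85347445,  0.52093709, -0.01434959,  0.46717584],
       [ 0.39733071,  0.6326539 , -0.66473856, -0.19601231],
       [-0.33720865, -0.5730389 , -0.74693825,  1.55361437],
       [ 0.    
[... 311 characters left out ...]
-0.21002932, -0.58338925, -0.78456655,  0.23643463],
       [ 0.23409116,  0.74911776, -0.61969663,  1.02557369],
       [ 0.        ,  0.        ,  0.        ,  1.        ]])}
wrist {'vfov': 66.1607524760471, 'cx': 322.47114707030346, 'cy': 240.40323327294414, 'distortion': array([-0.03983261,  0.        ,  0.        ,  0.        ,  0.        ]), 'mount': array([[ 1.32411753e-03, -9.55027390e-01, -2.96514639e-01,
         8.01119447e-02],
       [ 9.99998028e-01,  8.25744463e-04,  1.80600305e-03,
        -2.23908315e-04],
       [-1.47993706e-03, -2.96516446e-01,  9.55026600e-01,
        -1.62345894e-01],
       [ 0.00000000e+00,  0.00000000e+00,  0.00000000e+00,
         1.00000000e+00]])}
```

View pics/scene0.png

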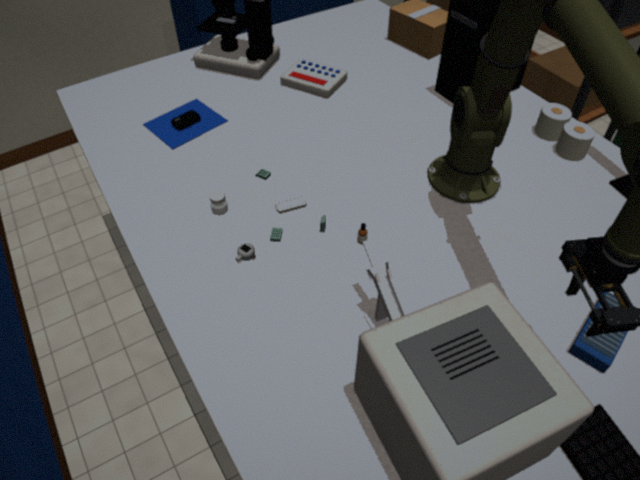

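View pics/side0.png

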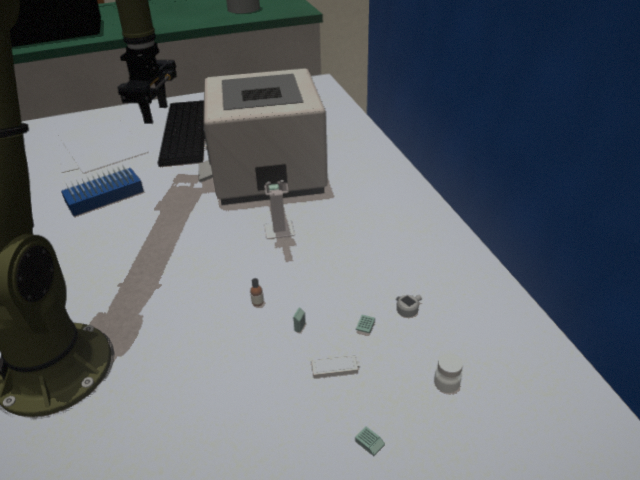

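```bash
cat > h.py <<'E'
import numpy as np,cv2
from scipy.spatial.transform import Rotation as R
def K(im):
    f=im["frame"].shape[0]/2/np.tan(np.radians(im["vfov"]/2))
    return np.array([[f,0,im["cx"]],[0,f,im["cy"]],[0,0,1]])
def T(im,s=None):
    if "mount" in im:
        M=np.eye(4);M[:3,:3]=R.from_rotvec(s["tool_rot"]).as_matrix();M[:3,3]=s["position"]
        return np.linalg.inv(M@im["mount"])
    return im["camera_from_world"]
def ray(im,uv,s=None):
    p=cv2.undistortPoints(np.array(uv,float).reshape(-1,1,2),K(im),im["distortion"]).reshape(-1,2)
    W=np.linalg.inv(T(im,s)); d=np.c_[p,np.ones(len(p))]@W[:3,:3].T
    return W[:3,3],d
def plane(im,uv,z,s=None):
    o,d=ray(im,uv,s); return o+d*((z-o[2])/d[:,2])[:,None]
def proj(im,P,s=None):
    t=T(im,s); return cv2.projectPoints(np.array(P,float).reshape(-1,1,3),cv2.Rodrigues(t[:3,:3])[0],t[:3,3],K(im),im["distortion"])[0].reshape(-1,2)
E
python3 - <<'E'
import pickle,cv2,numpy as np
from h import *
s,d=pickle.load(open("d0.pkl","rb"))
def c(n,x,y,w,h,W,H): return cv2.resize(d[n]["frame"][y:y+h,x:x+w,::-1],(W,H),interpolation=cv2.INTER_CUBIC)
a=c("side",240,150,100,75,400,300);b=c("side",280,300,100,75,400,300)
e=c("scene",350,250,100,75,400,300);f=c("side",330,410,100,75,400,300)
cv2.imwrite("pics/c0.png",np.vstack([np.hstack([a,b]),np.hstack([e,f])]))
for n,u,z in[("side",(299,328),0),("side",(366,324),.013),("side",(370,440),.013),("side",(257,302),0),("side",(335,366),.013),("side",(449,382),0),("side",(408,308),0)]: print(u,plane(d[n],u,z).round(3))
E
```

```text
(299, 328) [[ 0.478 -0.054  0.   ]]
(366, 324) [[ 0.605 -0.1    0.013]]
(370, 440) [[ 0.517 -0.344  0.013]]
(257, 302) [[ 0.414  0.047 -0.   ]]
(335, 366) [[ 0.512 -0.18   0.013]]
(449, 382) [[ 0.699 -0.275  0.   ]]
(408, 308) [[ 0.709 -0.076  0.   ]]
```

View pics/c0.png

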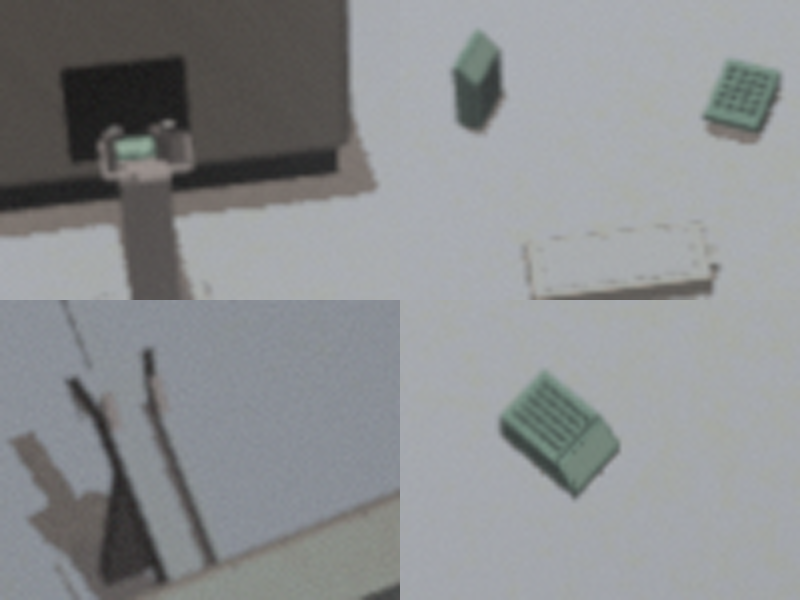

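```bash
python3 - <<'E'
import pickle
from h import *
from scipy.optimize import least_squares
s,d=pickle.load(open("d0.pkl","rb"))
print("scene top",plane(d["scene"],[(360,345),(490,287),(590,410),(450,478)],.25).round(3))
print("side top",plane(d["side"],[(205,82),(313,73),(324,112),(207,124)],.25).round(3))
print("mouth side L,R",plane(d["side"],[(265.5,182.5),(286.5,182.5)],.15).round(3))
print("scene mouth tips",plane(d["scene"],[(367.5,270),(387,262.5)],.16).round(3))
E
```

```text
scene top [[0.702 0.42  0.25 ]
 [0.416 0.45  0.25 ]
 [0.452 0.726 0.25 ]
 [0.718 0.68  0.25 ]]
side top [[0.432 0.681 0.25 ]
 [0.727 0.632 0.25 ]
 [0.677 0.375 0.25 ]
 [0.399 0.413 0.25 ]]
mouth side L,R [[0.499 0.27  0.15 ]
 [0.544 0.253 0.15 ]]
scene mouth tips [[0.546 0.235 0.16 ]
 [0.497 0.24  0.16 ]]
```

Emit:
jog_arm --pt "1 0 -0.32 0.2 0 0 -0.8" --pt "1 0 -0.32 0.2 0 0 -0.8" --pt "1 0 -0.32 0.2 0 0 -0.8" --pt "1 0 -0.32 0.2 0 0 -0.8" --pt "1 0 -0.32 0.2 0 0 -0.8"

```text
time: 0.57
position: [0.2886, 0.4199, 0.3255]
tool_rot: [1.34, 2.84, 0.004]
ft_force: [1.2, 0.9, -0.2]
grip_width: 1.001
grip_force: 0.0
```

Emit:
jog_arm --pt "1 0.14 -0.34 0.06 0 0 -0.8" --pt "1 0.14 -0.34 0.06 0 0 -0.8" --pt "1 0.14 -0.34 0.06 0 0 -0.8" --pt "1 0.14 -0.34 0.06 0 0 -0.8" --pt "1 0.14 -0.34 0.06 0 0 -0.8"

```text
time: 0.98
position: [0.3597, 0.2477, 0.3537]
tool_rot: [1.906, 2.496, 0.002]
ft_force: [1.0, 0.5, -0.1]
grip_width: 0.997
grip_force: 0.0
```

Emit:
jog_arm --pt "1 0.14 -0.3 0 0 0 -0.8" --pt "1 0.14 -0.3 0 0 0 -0.8" --pt "1 0.14 -0.3 0 0 0 -0.8" --pt "1 0.14 -0.3 0 0 0 -0.8" --pt "1 0.14 -0.3 0 0 0 -0.8"

```text
time: 1.4
position: [0.4301, 0.094, 0.3529]
tool_rot: [2.389, 2.036, -0.0]
ft_force: [-0.5, -0.2, 0.4]
grip_width: 1.0
grip_force: 0.0
```

Emit:
jog_arm --pt "1 0.14 -0.3 0 0 0 0" --pt "1 0.14 -0.3 0 0 0 0" --pt "1 0.14 -0.3 0 0 0 0" --pt "1 0.14 -0.3 0 0 0 0" --pt "1 0.14 -0.3 0 0 0 0"

```text
time: 1.82
position: [0.4984, -0.056, 0.3525]
tool_rot: [2.384, 2.039, -0.003]
ft_force: [-0.8, 0.5, 0.4]
grip_width: 0.999
grip_force: 0.0
```

```bash
python3 - <<'E'
from bench import ctrl
import cv2,pickle
s=ctrl.get_state(); im=ctrl.get_image("wrist"); print(s)
pickle.dump((s,im),open("w1.pkl","wb")); cv2.imwrite("pics/w1.png",im["frame"][:,:,::-1])
E
```

```text
{'time': 1.8167, 'joint_positions': array([-0.57581219, -0.05877646,  0.60599606,  1.60922276,  0.03812809,
        1.57927422, -0.12621915]), 'qd': array([-0.03841686, -0.03334664, -0.10506738,  0.03340028, -0.04627296,
        0.04320251, -0.11903259]), 'joint_torque': array([ -1.9722864 , -18.8755542 ,  -3.0157312 , -31.68330073,
        -0.65324044,  -0.27581083,   0.93007218]), 'position': array([ 0.4984431 , -0.05595833,  0.35253096]), 'tool_rot': array([ 2.38440256,  2.03876473, -0.00326723]), 'ft_force': array([-0.76932808,  0.50910742,  0.38239713]), 'torque': array([-0.11864544,  0.14589025,  0.0093186 ]), 'grip_force': 0.0, 'grip_width': 0.9989871656001202}
```

View pics/w1.png

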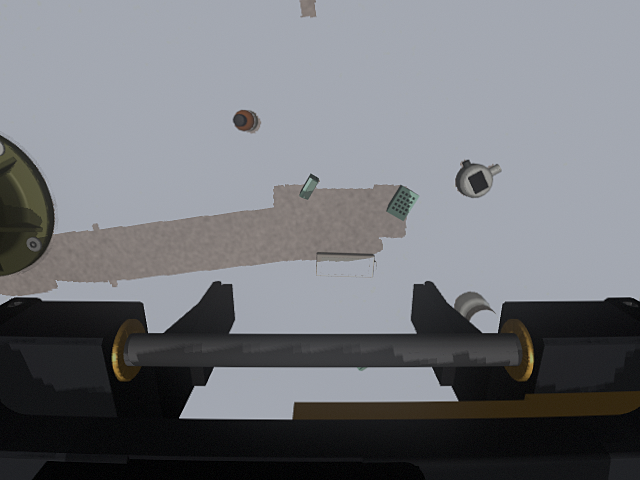

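```bash
cat >> h.py <<'E'
from scipy.optimize import minimize
L,Wd,H=.041,.028,.013
V=np.array([[x,y*Wd/2,z] for y in(-1,1) for x,z in((-L/2,0),(L/2,0),(L/2,.004),(.0115,H),(-L/2,H))])
def pose(kind,x,y,w):
    """kind a: flat lid up, yaw of +x; b: standing, w=azimuth of lid normal; c: upside down, w=azimuth of +x"""
    c,s=np.cos(w),np.sin(w); h=np.array([c,s,0]); up=np.array([0,0,1.])
    cx,cz,z={"a":(h,up,0),"b":(up,h,L/2),"c":(h,-up,H)}[kind]
    o=np.array([x,y,z])
    if kind=="b": o=o-h*H/2      # x,y = centre of footprint
    return np.c_[cx,np.cross(cz,cx),cz],o
def mask(fr):
    f=cv2.GaussianBlur(fr,(3,3),0).astype(int); return ((f[...,1]-f[...,0]>9)).astype(np.uint8)
def fit(kind,views,g,S=4,win=45):
    g=np.array(g,float); crops=[]
    for im,s in views:
        u,v=(proj(im,[[g[0],g[1],.01]],s)[0]-win).astype(int); u=max(u,0);v=max(v,0)
        m=mask(im["frame"])[v:v+2*win,u:u+2*win]
        crops.append((im,s,u,v,cv2.resize(m.astype(np.float32),None,fx=S,fy=S,interpolation=cv2.INTER_LINEAR)>.5))
    def cost(p):
        Rm,o=pose(kind,*p); t=0
        for im,s,u,v,m in crops:
            q=(proj(im,V@Rm.T+o,s)-[u,v]+.5)*S-.5
            k=np.zeros(m.shape,np.uint8); cv2.fillConvexPoly(k,cv2.convexHull(np.round(q*16).astype(np.int32)),1,shift=4)
            t+=1-(m&(k>0)).sum()/max(1,(m|(k>0)).sum())
        return t/len(crops)
    best=None
    for w in g[2]+np.radians([-50,-30,-15,0,15,30,50]):
        r=minimize(cost,[g[0],g[1],w],method="Nelder-Mead",options=dict(initial_simplex=[[g[0],g[1],w],[g[0]+.01,g[1],w],[g[0],g[1]+.01,w],[g[0],g[1],w+.2]],xatol=1e-4,fatol=1e-4))
        if best is None or r.fun<best.fun: best=r
    return best.x,best.fun
E
python3 - <<'E'
import pickle
from h import *
s0,d=pickle.load(open("d0.pkl","rb")); s,im=pickle.load(open("w1.pkl","rb"))
A=[(d["scene"],None),(d["side"],None)]; Wv=[(im,s)]
for k,g in(("a",(.517,-.344,-.7)),("b",(.478,-.054,0.)),("c",(.605,-.1,-1.57))):
    for nm,v in(("fixed",A),("wrist",Wv),("all",A+Wv)):
        if k=="a" and nm!="fixed":continue
        x,f=fit(k,v,g); print(k,nm,x[:2].round(4),np.degrees(x[2]).round(1),round(f,3))
P={n:plane(im,u,0,s).round(3) for n,u in(("bottle",(248,122)),("tally",(476,183)),("mailer",(346,265)))};print(P)
print(plane(im,[(300,15),(316,15)],.15,s))
E
```

```text
a fixed [ 0.5178 -0.341 ] -62.4 0.204
b fixed [ 0.4807 -0.0501] -27.7 0.6
b wrist [ 0.4826 -0.052 ] -34.7 0.289
b all [ 0.4817 -0.0518] -34.2 0.517
c fixed [ 0.6048 -0.0958] -125.4 0.18
c wrist [ 0.6087 -0.0955] 52.9 0.156
c all [ 0.6078 -0.0955] 52.8 0.207
{'bottle': array([[0.416, 0.044, 0.   ]]), 'tally': array([[ 0.715, -0.085,  0.   ]]), 'mailer': array([[ 0.518, -0.179,  0.   ]])}
[[0.50815489 0.12030921 0.15      ]
 [0.52208591 0.11812226 0.15      ]]
```

Emit:
jog_arm --pt "1 0.02 0.4 0.04 0 0 0" --pt "1 0.02 0.4 0.04 0 0 0" --pt "1 0.02 0.4 0.04 0 0 0" --pt "1 0.02 0.4 0.04 0 0 0" --pt "1 0.02 0.4 0.04 0 0 0"

```text
time: 2.28
position: [0.5058, 0.158, 0.3725]
tool_rot: [-2.369, -2.061, -0.0]
ft_force: [-0.6, -0.0, 0.3]
grip_width: 1.004
grip_force: 0.0
```

```bash
python3 - <<'E'
from bench import ctrl
import cv2,pickle
s=ctrl.get_state(); im=ctrl.get_image("wrist"); print(s["position"],s["tool_rot"],s["joint_positions"].round(2))
pickle.dump((s,im),open("w2.pkl","wb")); cv2.imwrite("pics/w2.png",cv2.resize(im["frame"][0:300,160:560,::-1],(800,600)))
E
```

```text
[0.50582735 0.15802458 0.37248591] [-2.36916435e+00 -2.06063359e+00 -3.72009007e-04] [-0.75  0.03  0.41  1.5  -0.01  1.62 -0.48]
```

View pics/w2.png

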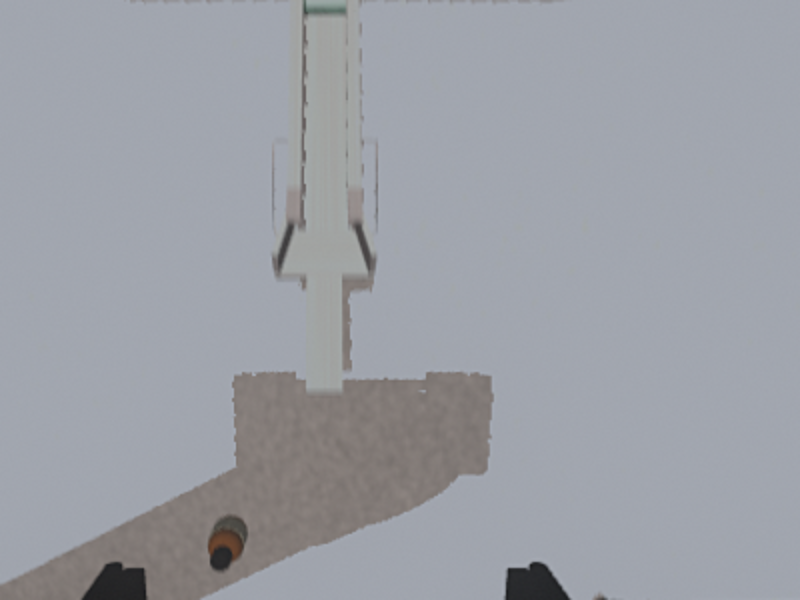

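```bash
python3 - <<'E'
import pickle
from h import *
s,im=pickle.load(open("w2.pkl","rb"))
f=lambda u,z: plane(im,[(160+a/2-.25,b/2-.25) for a,b in u],z,s)
e=f([(306,393),(343,393)],.1785); j=f([(306,277),(343,277)],.1475); c=f([(305,12),(347,12)],.1625-.5*(.235-.041)+.011)
print(e,j,c)
a,b=e.mean(0),j.mean(0); v=(b-a)[:2]; print("len",np.hypot(*v),"az",np.degrees(np.arctan2(v[1],v[0])),"width",np.linalg.norm(e[0]-e[1]),"load",(a+(b-a)*32/62))
w=(c.mean(0)-a)[:2];print("az long",np.degrees(np.arctan2(w[1],w[0])),np.hypot(*w))
# fit of joint-free tool yaw
M=R.from_rotvec(s["tool_rot"]).as_matrix();print(M.round(3))
E
```

```text
[[0.50027689 0.1753259  0.1785    ]
 [0.51817433 0.17284523 0.1785    ]] [[0.50730246 0.22887621 0.1475    ]
 [0.52593206 0.22629324 0.1475    ]] [[0.5252044  0.36832379 0.0765    ]
 [0.54817155 0.36513962 0.0765    ]]
len 0.05400737667557422 az 82.13359489535655 width 0.018068533572695774 load [0.51304066 0.20169803 0.1625    ]
az long 81.88695268397139 0.19459372113158618
[[ 0.139  0.99  -0.001]
 [ 0.99  -0.139  0.001]
 [ 0.001 -0.001 -1.   ]]
```

Emit:
jog_arm --pt "1 0.03 -0.38 -0.1 0 0 0.4" --pt "1 0.03 -0.38 -0.1 0 0 0.4" --pt "1 0.03 -0.38 -0.1 0 0 0.4" --pt "1 0.03 -0.38 -0.1 0 0 0.4" --pt "1 0.03 -0.38 -0.1 0 0 0.4"

```text
time: 2.75
position: [0.5214, -0.0393, 0.3218]
tool_rot: [-2.148, -2.293, 0.001]
ft_force: [0.2, -0.0, -0.6]
grip_width: 0.998
grip_force: 0.0
```

Emit:
jog_arm --pt "1 0.03 -0.38 -0.1 0 0 0.4" --pt "1 0.03 -0.38 -0.1 0 0 0.4" --pt "1 0.03 -0.38 -0.1 0 0 0.4" --pt "1 0.03 -0.38 -0.1 0 0 0.4" --pt "1 0.03 -0.38 -0.1 0 0 0.4"

```text
time: 3.17
position: [0.537, -0.2278, 0.2719]
tool_rot: [-1.894, -2.506, -0.001]
ft_force: [0.1, 0.9, 0.7]
grip_width: 0.999
grip_force: 0.0
```

Emit:
jog_arm --pt "1 0.03 -0.38 -0.1 0 0 0.4" --pt "1 0.03 -0.38 -0.1 0 0 0.4" --pt "1 0.03 -0.38 -0.1 0 0 0.4" --pt "1 0.03 -0.38 -0.1 0 0 0.4" --pt "1 0.03 -0.38 -0.1 0 0 0.4"

```text
time: 3.58
position: [0.5526, -0.4176, 0.221]
tool_rot: [-1.621, -2.69, -0.002]
ft_force: [0.6, 0.3, 0.6]
grip_width: 1.002
grip_force: 0.0
```

```bash
cat >> h.py <<'E'
U=np.radians(82.0); LOAD=np.array([.513,.2017,.1625])
def chute():
    u=np.array([np.cos(U),np.sin(U),0]); up=np.array([0,0,1.]); c,s=np.cos(np.pi/6),.5
    cx=-u*c+up*s; cz=u*s+up*c
    return np.c_[cx,np.cross(cz,cx),cz],LOAD
def tool(po,alpha,xz,flip=False):
    """tool pose for a grasp at tool angle alpha (deg) in the cassette frame po=(R,o), TCP at cassette (x,0,z)"""
    Rm,o=po; a=np.radians(alpha); y=np.array([0,-1. if flip else 1.,0]); d=np.array([np.sin(a),0,-np.cos(a)])
    return Rm@np.c_[np.cross(y,d),y,d], o+Rm@[xz[0],0,xz[1]]
def delta(s,Rt,pt):
    """scaled total shift & turn from the measured pose"""
    v=(R.from_matrix(Rt)*R.from_rotvec(s["tool_rot"]).inv()).as_rotvec()
    print("shift m",(pt-s["position"]).round(4),"scaled",((pt-s["position"])/.5).round(3),"turn deg",np.degrees(v).round(1),"scaled",(np.degrees(v)/30).round(3))
E
cat > snap.py <<'E'
from bench import ctrl
import cv2,pickle
def snap(n,cam="wrist"):
    s=ctrl.get_state(); im=ctrl.get_image(cam); pickle.dump((s,im),open(n+".pkl","wb")); cv2.imwrite(f"pics/{n}.png",im["frame"][:,:,::-1]); return s,im
E
python3 - <<'E'
from snap import *; from h import *
s,im=snap("w3"); print(s["position"],s["joint_positions"].round(2))
x,f=fit("a",[(im,s)],(.518,-.341,np.radians(-62)),win=80); print(x[:2],np.degrees(x[2]),f,proj(im,[[x[0],x[1],0]],s))
x,f=fit("a",[(im,s)],(.518,-.341,np.radians(118)),win=80); print(x[:2],np.degrees(x[2]),f,proj(im,[[x[0],x[1],0]],s))
E
```

```text
[ 0.55259037 -0.41758065  0.22103453] [ 0.08  0.5   0.77  1.36 -0.34  1.43  1.33]
[ 0.52086601 -0.34336611] -61.33221392312061 0.09808717773103082 [[327.75308232 127.06528215]]
[ 0.52044484 -0.34238873] 117.71333157544292 0.09636310165670037 [[327.84299609 125.96098473]]
```

View pics/w3.png

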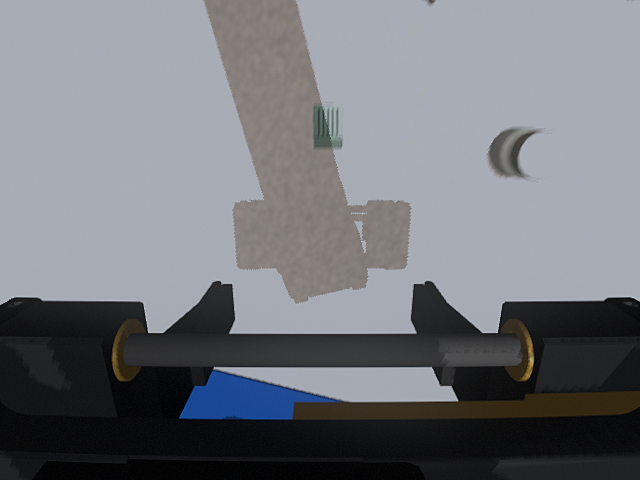

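```bash
python3 - <<'E'
from bench import ctrl; from h import *
s=ctrl.get_state()
A=pose("a",.5207,-.343,np.radians(-62)); Rt,pt=tool(A,-15,(-.003,.004)); print(pt)
delta(s,Rt,pt); 
E
```

```text
[ 0.51929159 -0.34035116  0.004     ]
shift m [-0.0292  0.0853 -0.2136] scaled [-0.058  0.171 -0.427] turn deg [13.5  6.6  0.6] scaled [0.451 0.22  0.02 ]
```

Emit:
jog_arm --pt "1 -0.058 0.171 -0.24 0.45 0.22 0.02" --pt "1 -0.058 0.171 -0.24 0.45 0.22 0.02" --pt "1 -0.058 0.171 -0.24 0.45 0.22 0.02" --pt "1 -0.058 0.171 -0.24 0.45 0.22 0.02" --pt "1 -0.058 0.171 -0.24 0.45 0.22 0.02"

```text
time: 4.05
position: [0.521, -0.3245, 0.0962]
tool_rot: [-1.482, -2.493, -0.212]
ft_force: [0.3, 1.4, -0.3]
grip_width: 1.0
grip_force: 0.0
```

Emit:
jog_arm --pt "1 0 0 -0.06 0 0 0" --pt "0.7 0 0 -0.12 0 0 0" --pt "0.5 0 0 -0.16 0 0 0" --pt "0.5 0 0 -0.187 0 0 0" --pt "0.5 0 0 -0.187 0 0 0"

```text
time: 4.47
position: [0.5228, -0.3299, 0.0073]
tool_rot: [-1.49, -2.5, -0.209]
ft_force: [0.4, 1.4, -0.4]
grip_width: 0.779
grip_force: 0.0
```

Emit:
jog_arm --pt "0 0 0 0 0 0 0" --pt "0 0 0 0 0 0 0" --pt "0 0 0 0 0 0 0" --pt "0 0 0 0 0 0 0" --pt "0 0 0 0 0 0 0" --grip_force 15

```text
time: 4.88
position: [0.5238, -0.332, 0.0102]
tool_rot: [-1.493, -2.504, -0.208]
ft_force: [-1.0, 0.1, 0.4]
grip_width: 0.402
grip_force: 0.1
```

```bash
python3 - <<'E'
from bench import ctrl; from h import *
s=ctrl.get_state(); print(s["position"],s["grip_width"],s["grip_force"])
A=pose("a",.5207,-.343,np.radians(-62)); Rt,pt=tool(A,-15,(-.003,.004)); delta(s,Rt,pt)
C=chute(); Rt,pt=tool(C,-15,(-.003,.004)); print(pt); delta(s,Rt,pt)
E
```

```text
[ 0.52381276 -0.33196342  0.01022793] 0.4023287292027176 0.11594854295253754
shift m [-0.0045 -0.0084 -0.0062] scaled [-0.009 -0.017 -0.012] turn deg [-0.2  0.5 -0.3] scaled [-0.007  0.018 -0.01 ]
[0.51363993 0.20625333 0.1644641 ]
shift m [-0.0102  0.5382  0.1542] scaled [-0.02   1.076  0.308] turn deg [-30.1  -4.8 -35.6] scaled [-1.002 -0.16  -1.187]
```

Emit:
jog_arm --pt "0.5 -0.009 -0.017 -0.012 0 0 0" --pt "0.5 -0.009 -0.017 -0.012 0 0 0" --pt "0.5 -0.009 -0.017 -0.012 0 0 0" --pt "0.5 -0.009 -0.017 -0.012 0 0 0" --pt "0.5 -0.009 -0.017 -0.012 0 0 0"

```text
time: 5.3
position: [0.5187, -0.3403, 0.0031]
tool_rot: [-1.493, -2.503, -0.208]
ft_force: [0.0, -0.7, 1.2]
grip_width: 0.498
grip_force: 0.5
```

Emit:
jog_arm --pt "0.5 0 0 0 0 0 0" --pt "0 0 0 0 0 0 0" --pt "0 0 0 0 0 0 0" --pt "0 0 0 0 0 0 0" --pt "0 0 0 0 0 0 0"

```text
time: 5.72
position: [0.5186, -0.3398, 0.0031]
tool_rot: [-1.492, -2.502, -0.208]
ft_force: [0.2, -0.4, 0.8]
grip_width: 0.318
grip_force: 15.1
```

Emit:
jog_arm --pt "0 0 0 0 0 0 0" --pt "0 0 0 0 0 0 0" --pt "0 0 0 0 0 0 0" --pt "0 0 0 0 0 0 0" --pt "0 0 0 0 0 0 0"

```text
time: 6.13
position: [0.5187, -0.3398, 0.003]
tool_rot: [-1.493, -2.502, -0.209]
ft_force: [-0.9, 0.1, 1.4]
grip_width: 0.319
grip_force: 15.1
```

```bash
python3 - <<'E'
from bench import ctrl; from h import *
s=ctrl.get_state(); print(s["position"],s["grip_width"],s["grip_force"])
A=pose("a",.5207,-.343,np.radians(-62)); Rt,pt=tool(A,-15,(-.003,.004)); delta(s,Rt,pt)
C=chute(); Rt,pt=tool(C,-15,(-.003,.004)); print(pt); delta(s,Rt,pt)
E
```

```text
[ 0.51865297 -0.33981289  0.00304484] 0.3187384455853824 15.121410029532854
shift m [ 0.0006 -0.0005  0.001 ] scaled [ 0.001 -0.001  0.002] turn deg [-0.3  0.4 -0.3] scaled [-0.009  0.015 -0.01 ]
[0.51363993 0.20625333 0.1644641 ]
shift m [-0.005   0.5461  0.1614] scaled [-0.01   1.092  0.323] turn deg [-30.2  -4.9 -35.6] scaled [-1.005 -0.163 -1.186]
```

Emit:
jog_arm --pt "0 0 0.05 0.12 0 0 0" --pt "0 0 0.1 0.2 -0.05 -0.01 -0.06" --pt "0 0 0.17 0.24 -0.12 -0.02 -0.15" --pt "0 0 0.24 0.24 -0.25 -0.04 -0.3" --pt "0 0 0.24 0.24 -0.25 -0.04 -0.3"

```text
time: 6.55
position: [0.5221, -0.2109, 0.1253]
tool_rot: [-1.742, -2.466, -0.096]
ft_force: [1.9, 2.0, -0.5]
grip_width: 0.319
grip_force: 15.0
```

Emit:
jog_arm --pt "0 -0.003 0.284 0.06 -0.25 -0.04 -0.3" --pt "0 -0.003 0.284 0.06 -0.25 -0.04 -0.3" --pt "0 -0.003 0.284 0.06 -0.25 -0.04 -0.3" --pt "0 -0.003 0.284 0.06 -0.25 -0.04 -0.3" --pt "0 -0.003 0.284 0.06 -0.25 -0.04 -0.3"

```text
time: 6.97
position: [0.5187, -0.0667, 0.1541]
tool_rot: [-1.985, -2.398, 0.032]
ft_force: [0.3, 0.7, -0.0]
grip_width: 0.318
grip_force: 15.0
```

Emit:
jog_arm --pt "0 -0.003 0.284 0.06 -0.25 -0.04 -0.3" --pt "0 -0.003 0.284 0.06 -0.25 -0.04 -0.3" --pt "0 -0.003 0.284 0.06 -0.25 -0.04 -0.3" --pt "0 -0.003 0.284 0.06 -0.25 -0.04 -0.3" --pt "0 -0.003 0.284 0.06 -0.25 -0.04 -0.3"

```text
time: 7.38
position: [0.5161, 0.0746, 0.1839]
tool_rot: [2.139, 2.198, -0.163]
ft_force: [0.3, 1.5, -0.5]
grip_width: 0.316
grip_force: 15.0
```

Emit:
jog_arm --pt "0 -0.003 0.284 0.06 -0.25 -0.04 -0.3" --pt "0 -0.003 0.284 0.06 -0.25 -0.04 -0.3" --pt "0 -0.003 0.284 0.06 -0.25 -0.04 -0.3" --pt "0 -0.003 0.284 0.06 -0.25 -0.04 -0.3" --pt "0 -0.003 0.284 0.06 -0.25 -0.04 -0.3"

```text
time: 7.8
position: [0.5136, 0.2151, 0.2128]
tool_rot: [2.229, 1.947, -0.285]
ft_force: [-1.2, 1.3, -1.8]
grip_width: 0.32
grip_force: 15.0
```

```bash
python3 - <<'E'
from snap import *; from h import *
s,im=snap("w4"); print(s["position"],s["grip_width"],s["joint_positions"].round(2))
C=chute(); Rt,pt=tool(C,-15,(-.003,.004)); delta(s,Rt,pt)
E
```

```text
[0.51356191 0.21507538 0.21279977] 0.31962436487463464 [-1.04  0.27  0.57  1.61  0.07  1.46 -0.63]
shift m [ 0.0001 -0.0088 -0.0483] scaled [ 0.    -0.018 -0.097] turn deg [-0.4  0.1 -0.3] scaled [-0.013  0.003 -0.009]
```

Emit:
jog_arm --pt "0 0 -0.018 -0.04 -0.013 0 -0.01" --pt "0 0 -0.018 -0.07 -0.013 0 -0.01" --pt "0 0 -0.018 -0.085 -0.013 0 -0.01" --pt "0 0 -0.018 -0.092 -0.013 0 -0.01" --pt "0 0 -0.018 -0.092 -0.013 0 -0.01"

```text
time: 8.27
position: [0.5149, 0.1961, 0.1676]
tool_rot: [2.241, 1.922, -0.296]
ft_force: [-0.2, 0.9, 1.4]
grip_width: 0.319
grip_force: 15.0
```

```bash
python3 - <<'E'
from snap import *; from h import *
s,im=snap("s4","side"); print(s["position"],s["ft_force"])
C=chute(); Rt,pt=tool(C,-15,(-.003,.004)); delta(s,Rt,pt)
s,i2=snap("w5")
a=cv2.resize(im["frame"][150:240,230:330,::-1],(400,360)); b=cv2.resize(i2["frame"][130:430,160:493,::-1],(400,360))
cv2.imwrite("pics/c5.png",np.hstack([a,b]))
E
```

```text
[0.51492326 0.19614214 0.16764002] [-0.2107804   0.88015492  1.37841992]
shift m [-0.0013  0.0101 -0.0032] scaled [-0.003  0.02  -0.006] turn deg [0.2 0.1 0.8] scaled [0.007 0.004 0.025]
```

View pics/c5.png

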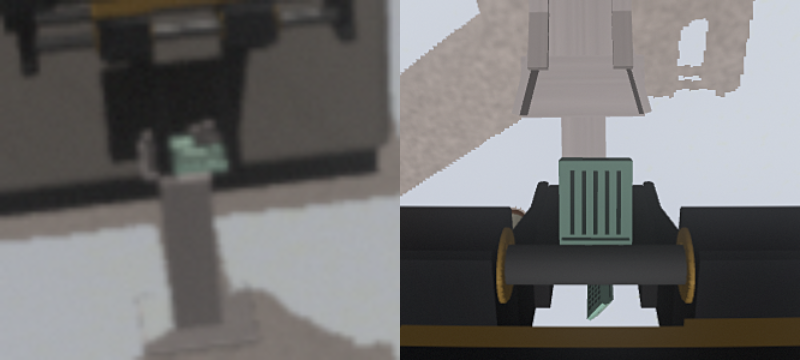

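Emit:
jog_arm --pt "0 -0.003 0.02 0.0 0 0 0.02" --pt "0 -0.003 0.02 -0.002 0 0 0.02" --pt "0 -0.003 0.02 -0.003 0 0 0.02" --pt "0 -0.003 0.02 -0.003 0 0 0.02" --pt "0 -0.003 0.02 -0.003 0 0 0.02"

```text
time: 8.78
position: [0.5127, 0.2068, 0.1653]
tool_rot: [2.229, 1.934, -0.297]
ft_force: [-0.4, 0.9, 0.1]
grip_width: 0.321
grip_force: 15.0
```

Emit:
jog_arm --pt "0.4 0 0 0 0 0 0" --pt "0.5 0 0 0 0 0 0" --pt "0.6 0 0 0 0 0 0" --pt "0.7 0 0 0 0 0 0" --pt "0.7 0 0 0 0 0 0"

```text
time: 9.2
position: [0.5128, 0.207, 0.1656]
tool_rot: [2.229, 1.934, -0.296]
ft_force: [0.2, 0.2, 0.1]
grip_width: 0.61
grip_force: 0.0
```

Emit:
jog_arm --pt "0.7 0 0 0.04 0 0 0" --pt "0.7 0 0 0.12 0 0 0" --pt "0.8 0 0 0.2 0 0 0" --pt "0.9 0 -0.05 0.28 0 0 0" --pt "1 0 -0.1 0.28 0 0 0"

```text
time: 9.62
position: [0.5151, 0.1597, 0.3117]
tool_rot: [2.225, 1.938, -0.281]
ft_force: [1.1, 0.3, -0.0]
grip_width: 0.85
grip_force: 0.0
```

```bash
python3 - <<'E'
from snap import *; from h import *
s,im=snap("w6"); s2,i2=snap("s6","scene");print(s["position"],s["time"])
a=cv2.resize(im["frame"][0:330,140:520,::-1],(400,350)); b=cv2.resize(i2["frame"][240:345,340:460,::-1],(400,350))
cv2.imwrite("pics/c6.png",np.hstack([a,b]))
E
```

```text
[0.5151233  0.15971698 0.31166286] 9.6167
```

View pics/c6.png

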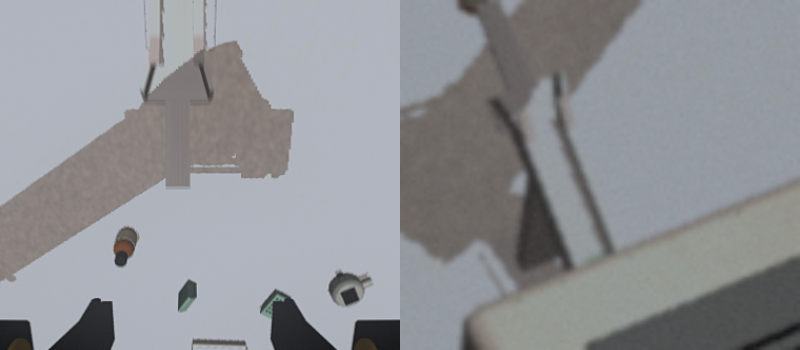

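```bash
python3 - <<'E'
import pickle; from h import *
from bench import ctrl
import h
s,im=pickle.load(open("w6.pkl","rb")); m=h.mask
for th in(5,9):
    h.mask=lambda fr:((lambda f:(f[...,1]-f[...,0]>th).astype(np.uint8))(cv2.GaussianBlur(fr,(3,3),0).astype(int)))
    x,f=fit("b",[(im,s)],(.4826,-.052,-.5),win=40); print(x[:2],np.degrees(x[2]),f)
    x,f=fit("c",[(im,s)],(.608,-.0955,np.radians(-127)),win=40); print(x[:2],np.degrees(x[2]),f)
b=proj(im,[[.4826,-.052,.02]],s)[0].astype(int);print(b)
s=ctrl.get_state()
B=pose("b",.482,-.052,np.radians(-34)); Rt,pt=tool(B,-60,(-.006,.003)); print(pt);delta(s,Rt,pt); print(Rt.round(2))
E
```

```text
[ 0.48336011 -0.05044737] 133.9752940445085 0.4751834609011284
[ 0.60234433 -0.09500291] -131.39068654020565 0.5965917659478208
[ 0.4807596  -0.06207177] -25.223294907077918 0.6405472636815921
[ 0.60325582 -0.09910122] -105.60408142321585 0.5784565166705526
[316 278]
[ 0.47909837 -0.05004282  0.0145    ]
shift m [-0.0356 -0.2017 -0.2945] scaled [-0.071 -0.403 -0.589] turn deg [  -6.7   16.4 -114.8] scaled [-0.223  0.547 -3.826]
[[ 0.72 -0.56 -0.41]
 [-0.48 -0.83  0.28]
 [-0.5   0.   -0.87]]
```

```bash
python3 - <<'E'
import pickle; from h import *
s,im=pickle.load(open("w6.pkl","rb"))
f=cv2.GaussianBlur(im["frame"],(3,3),0).astype(int)
w=f[262:304:2,298:336:2]
print("g-r");print(w[...,1]-w[...,0]);print("g");print(w[...,1])
E
```

```text
g-r
[[ 5  5  5  5  5  5  5  5  5  5  6  4  5  5  5  5  5  5  5]
 [ 4  5  5  5  5  5  5  5  5  5  7  7  6  5  4  5  5  5  4]
 [ 5  5  5  5  5  5  5  6  5  5  9  9  9  6  6  5  5  5  5]
 [ 5  5  5  5  5  5  5  5  6  6  8  9  9  7  7  4  6  5  5]
 [ 5  5  5  5  5  5  5  6  6  5  8 10  9  7  8  5  5  5  5]
 [ 4  5  5  5  5  4  5  6  6  6  8  9  9  7  9  5  5  5  5]
 [ 5  5  5  6  5  5  6  6  6  6  7  8 10  6  8  5  5  5  5]
 [ 5  5  5  5  5  6  7  5  5  5  8  9  9  7  8  5  5  5  4]
 [ 5  5  5  5  5  6  7  6  6  6  8  8  8  7  7  5  5  5  5]
 [ 5  5  5  5  5  6  6  7  6  6 16 17 11 12  7  5  5  5  5]
 [ 5  5  5  5  6  6  6  6  6 13 28 26 17 13  5  5  5  5  5]
 [ 5  5  5  5  5  6  6  6 10 26 28 20 15  7  4  5  5  4  5]
 [ 5  5  5  5  5  6  7  8 22 29 22 17  8  5  5  5  5  5  5]
 [ 5  5  5  5  5  6  8 18 29 23 17 10  4  5  5  5  5  5  5]
 [ 5  5  4  5  5  5 15 28 23 18 12  5  5  4  5  5  5  5  5]
 [ 6  6  6  4  4  8 24 25 18 13  6  5  5  5  5  5  5  5  5]
 [ 6  4  5  5  5  5 12 11  7  6  5  5  5  5  5  5  5  5  5]
 [ 5  5  4  4  5  5  5  5  5  5  5  5  5  5  5  5  5  5  5]
 [ 5  5  5  4  5
[... 1168 characters left out ...]
  71 120 149 135 135 167 181 180 180 180 180
  180]
 [180 180 180 180 181 162  66 105 148 137 132 160 180 180 180 180 180 180
  180]
 [180 180 179 180 181 159  89 141 138 130 150 179 180 179 180 180 180 180
  180]
 [180 180 180 179 180 164 129 138 137 144 175 181 180 180 180 179 180 180
  180]
 [180 179 180 180 180 178 164 161 170 176 180 180 179 180 180 180 180 180
  180]
 [180 180 179 179 180 180 180 180 181 180 179 180 180 180 180 179 179 180
  180]
 [180 180 180 179 180 180 179 180 179 179 180 179 179 180 179 179 179 180
  180]
 [180 180 179 179 179 180 180 180 179 180 180 179 179 180 179 180 180 179
  179]
 [179 179 179 179 180 180 179 179 180 179 180 180 179 179 180 179 179 179
  179]]
```

```bash
cat >> h.py <<'E'
def mask(fr):
    f=cv2.GaussianBlur(fr,(3,3),0).astype(int); d=f[...,1]-f[...,0]
    return (((f[...,1]<158)&(d>=4))|(d>12)).astype(np.uint8)
E
python3 - <<'E'
import pickle; from h import *
s,im=pickle.load(open("w6.pkl","rb")); v6=(im,s); s,im=pickle.load(open("w1.pkl","rb")); v1=(im,s); s,im=pickle.load(open("w2.pkl","rb")); v2=(im,s)
for v in([v6],[v1],[v6,v1]):
    x,f=fit("b",v,(.4826,-.052,-.5),win=35); print(x[:2],np.degrees(x[2]),f)
for v in([v1],):
    x,f=fit("c",v,(.608,-.0955,np.radians(-127)),win=35); print("c",x[:2],np.degrees(x[2]),f)
E
```

```text
[ 0.48363068 -0.05219898] -40.16587564542539 0.03724536333231987
[ 0.48356081 -0.0498383 ] -37.787082249755954 0.09137709137709138
[ 0.48398114 -0.05022974] -39.742821121940054 0.09966581348368797
c [ 0.60832683 -0.09511862] -128.80586474698663 0.05248213958600478
```

```bash
python3 - <<'E'
from bench import ctrl; from h import *
s=ctrl.get_state()
B=pose("b",.4836,-.0518,np.radians(-40)); Rt,pt=tool(B,-60,(-.006,.003)); print(pt, pt-.12*Rt[:,2])
delta(s,Rt,pt-.12*Rt[:,2])
E
```

```text
[ 0.48091884 -0.04955024  0.0145    ] [ 0.52688151 -0.0881175   0.11842305]
shift m [ 0.0122 -0.2398 -0.1906] scaled [ 0.024 -0.48  -0.381] turn deg [  -5.9   17.1 -120.7] scaled [-0.198  0.569 -4.024]
```

Emit:
jog_arm --pt "1 0.006 -0.12 -0.03 -0.05 0.142 -1" --pt "1 0.006 -0.12 -0.03 -0.05 0.142 -1" --pt "1 0.006 -0.12 -0.03 -0.05 0.142 -1" --pt "1 0.006 -0.12 -0.03 -0.05 0.142 -1" --pt "1 0.006 -0.12 -0.03 -0.05 0.142 -1"

```text
time: 10.13
position: [0.5162, 0.096, 0.2896]
tool_rot: [2.71, 1.32, -0.476]
ft_force: [-0.7, 0.6, -1.1]
grip_width: 1.0
grip_force: 0.0
```

Emit:
jog_arm --pt "1 0.006 -0.12 -0.03 -0.05 0.142 -1" --pt "1 0.006 -0.12 -0.03 -0.05 0.142 -1" --pt "1 0.006 -0.12 -0.03 -0.05 0.142 -1" --pt "1 0.006 -0.12 -0.03 -0.05 0.142 -1" --pt "1 0.006 -0.12 -0.03 -0.05 0.142 -1"

```text
time: 10.55
position: [0.5189, 0.0356, 0.2747]
tool_rot: [-3.019, -0.59, 0.627]
ft_force: [-0.3, 0.0, -0.0]
grip_width: 1.001
grip_force: 0.0
```

Emit:
jog_arm --pt "1 0.006 -0.12 -0.1 -0.05 0.142 -1" --pt "1 0.006 -0.12 -0.1 -0.05 0.142 -1" --pt "1 0.006 -0.12 -0.1 -0.05 0.142 -1" --pt "1 0.006 -0.12 -0.1 -0.05 0.142 -1" --pt "1 0.006 -0.12 -0.1 -0.05 0.142 -1"

```text
time: 10.97
position: [0.5212, -0.0244, 0.2247]
tool_rot: [-2.958, 0.212, 0.702]
ft_force: [-0.2, 0.1, 0.9]
grip_width: 1.0
grip_force: 0.0
```

Emit:
jog_arm --pt "1 0.006 -0.12 -0.1 -0.05 0.142 -1" --pt "1 0.006 -0.12 -0.1 -0.05 0.142 -1" --pt "1 0.006 -0.12 -0.1 -0.05 0.142 -1" --pt "1 0.006 -0.12 -0.1 -0.05 0.142 -1" --pt "0.7 0.006 -0.12 -0.1 -0.05 0.142 -1"

```text
time: 11.38
position: [0.5239, -0.084, 0.1751]
tool_rot: [-2.707, 0.958, 0.726]
ft_force: [-0.4, -0.2, 0.9]
grip_width: 0.975
grip_force: 0.0
```

Emit:
jog_arm --pt "0.7 0 0 0 0 0 0" --pt "0.7 0 0 0 0 0 0" --pt "0.7 0 0 0 0 0 0" --pt "0.7 0 0 0 0 0 0" --pt "0.7 0 0 0 0 0 0"

```text
time: 11.8
position: [0.5252, -0.0819, 0.1758]
tool_rot: [-2.71, 0.949, 0.725]
ft_force: [-0.4, 0.2, -0.1]
grip_width: 0.722
grip_force: 0.0
```

```bash
python3 - <<'E'
from snap import *; from h import *
s,im=snap("w7"); print(s["joint_positions"].round(2),s["position"],proj(im,[[.4836,-.0518,.02],[.6083,-.095,.006]],s))
B=pose("b",.4836,-.0518,np.radians(-40)); Rt,pt=tool(B,-60,(-.006,.003))
delta(s,Rt,pt-.12*Rt[:,2]);delta(s,Rt,pt)
for k,g in(("b",(.4836,-.0518,-.7)),("c",(.6083,-.095,-2.25))):
  x,f=fit(k,[(im,s)],g,win=70); print(k,x[:2],np.degrees(x[2]),f)
E
```

```text
[-0.41  0.66  0.99  1.47 -0.59  1.84 -1.62] [ 0.52522576 -0.08186123  0.17583706] [[327.19973115 184.82840832]
 [262.73187866  24.8091938 ]]
shift m [ 0.0017 -0.0063 -0.0574] scaled [ 0.003 -0.013 -0.115] turn deg [-0.5  0.2 -1.3] scaled [-0.015  0.007 -0.043]
shift m [-0.0443  0.0323 -0.1613] scaled [-0.089  0.065 -0.323] turn deg [-0.5  0.2 -1.3] scaled [-0.015  0.007 -0.043]
b [ 0.48265934 -0.05111114] -38.362678013946805 0.054986105416609754
c [ 0.60698284 -0.0958457 ] -128.71288373702538 0.009900612350012383
```

Emit:
jog_arm --pt "0.7 0.003 -0.013 -0.06 -0.015 0.007 -0.04" --pt "0.7 0.003 -0.013 -0.115 -0.015 0.007 -0.04" --pt "0.7 -0.03 0.01 -0.18 -0.015 0.007 -0.04" --pt "0.7 -0.055 0.034 -0.24 -0.015 0.007 -0.04" --pt "0.7 -0.072 0.05 -0.28 -0.015 0.007 -0.04"

```text
time: 12.27
position: [0.4868, -0.0564, 0.0331]
tool_rot: [-2.7, 0.985, 0.729]
ft_force: [0.5, 1.3, 0.3]
grip_width: 0.699
grip_force: 0.0
```

Emit:
jog_arm --pt "0.7 -0.008 0.008 -0.022 0 0 0" --pt "0.7 -0.016 0.015 -0.042 0 0 0" --pt "0.6 -0.016 0.015 -0.042 0 0 0" --pt "0.5 -0.016 0.015 -0.042 0 0 0" --pt "0.5 -0.016 0.015 -0.042 0 0 0"

```text
time: 12.68
position: [0.4822, -0.0513, 0.0157]
tool_rot: [-2.701, 0.987, 0.721]
ft_force: [-0.6, 0.4, 0.3]
grip_width: 0.56
grip_force: 0.0
```

```bash
python3 - <<'E'
from bench import ctrl; from h import *
s=ctrl.get_state(); print(s["position"])
B=pose("b",.4830,-.0515,np.radians(-39.5)); Rt,pt=tool(B,-60,(-.006,.003));delta(s,Rt,pt)
E
```

```text
[ 0.4821543  -0.05133854  0.01570929]
shift m [-0.0019  0.0021 -0.0012] scaled [-0.004  0.004 -0.002] turn deg [0.1 0.1 0.6] scaled [0.003 0.003 0.021]
```

Good enough; close, then compute the chute transfer.

Emit:
jog_arm --pt "0.4 -0.002 0.002 -0.002 0 0 0.02" --pt "0 -0.002 0.002 -0.002 0 0 0.02" --pt "0 -0.002 0.002 -0.002 0 0 0.02" --pt "0 -0.002 0.002 -0.002 0 0 0.02" --pt "0 -0.002 0.002 -0.002 0 0 0.02"

```text
time: 13.1
position: [0.4802, -0.0496, 0.014]
tool_rot: [-2.707, 0.973, 0.725]
ft_force: [0.4, -0.3, 2.0]
grip_width: 0.319
grip_force: 15.0
```

Emit:
jog_arm --pt "0 0 0 0 0 0 0" --pt "0 0 0 0.02 0 0 0" --pt "0 0 0 0.08 0 0 0" --pt "0 0 0 0.15 0 0 0" --pt "0 0 0 0.15 0 0 0"

```text
time: 13.52
position: [0.4823, -0.0509, 0.0941]
tool_rot: [-2.708, 0.973, 0.716]
ft_force: [1.2, -1.9, -0.4]
grip_width: 0.32
grip_force: 15.0
```

```bash
python3 - <<'E'
from bench import ctrl; from h import *
s=ctrl.get_state(); print(s["position"],s["grip_width"],s["grip_force"])
Rt,pt=tool(chute(),-60,(-.006,.003)); print(pt,Rt.round(2)); delta(s,Rt,pt)
E
```

```text
[ 0.48225109 -0.05086931  0.09405748] 0.3199261009462264 15.000247494381256
[0.51393192 0.20833099 0.16209808] [[ 0.12  0.99  0.07]
 [ 0.86 -0.14  0.5 ]
 [ 0.5  -0.   -0.87]]
shift m [0.0317 0.2592 0.068 ] scaled [0.063 0.518 0.136] turn deg [ 25.6 -66.6 108.5] scaled [ 0.855 -2.219  3.616]
```

Emit:
jog_arm --pt "0 0.012 0.08 0.09 0.171 -0.444 0.723" --pt "0 0.012 0.08 0.09 0.171 -0.444 0.723" --pt "0 0.012 0.08 0.09 0.171 -0.444 0.723" --pt "0 0.012 0.08 0.09 0.171 -0.444 0.723" --pt "0 0.012 0.08 0.09 0.171 -0.444 0.723"

```text
time: 13.93
position: [0.4856, -0.0089, 0.1349]
tool_rot: [-2.842, 0.367, 0.476]
ft_force: [-0.2, 0.8, -0.2]
grip_width: 0.32
grip_force: 15.0
```

Emit:
jog_arm --pt "0 0.012 0.08 0.09 0.171 -0.444 0.723" --pt "0 0.012 0.08 0.09 0.171 -0.444 0.723" --pt "0 0.012 0.08 0.09 0.171 -0.444 0.723" --pt "0 0.012 0.08 0.09 0.171 -0.444 0.723" --pt "0 0.012 0.08 0.09 0.171 -0.444 0.723"

```text
time: 14.35
position: [0.4912, 0.0303, 0.1793]
tool_rot: [-2.839, -0.228, 0.216]
ft_force: [0.2, -0.3, -0.8]
grip_width: 0.321
grip_force: 15.0
```

Emit:
jog_arm --pt "0 0.013 0.12 0.06 0.171 -0.444 0.723" --pt "0 0.013 0.12 0.06 0.171 -0.444 0.723" --pt "0 0.013 0.12 0.06 0.171 -0.444 0.723" --pt "0 0.013 0.12 0.06 0.171 -0.444 0.723" --pt "0 0.013 0.12 0.06 0.171 -0.444 0.723"

```text
time: 14.77
position: [0.4976, 0.0899, 0.2085]
tool_rot: [-2.707, -0.801, -0.047]
ft_force: [-0.5, 0.4, -0.6]
grip_width: 0.319
grip_force: 15.0
```

Emit:
jog_arm --pt "0 0.013 0.12 0.02 0.171 -0.444 0.723" --pt "0 0.013 0.12 0.02 0.171 -0.444 0.723" --pt "0 0.013 0.12 0.02 0.171 -0.444 0.723" --pt "0 0.013 0.12 0.02 0.171 -0.444 0.723" --pt "0 0.013 0.12 0.02 0.171 -0.444 0.723"

```text
time: 15.18
position: [0.5044, 0.1493, 0.2178]
tool_rot: [-2.452, -1.33, -0.306]
ft_force: [-0.4, -0.9, -0.9]
grip_width: 0.318
grip_force: 15.0
```

Emit:
jog_arm --pt "0 0.013 0.118 0 0.171 -0.444 0.723" --pt "0 0.013 0.118 0 0.171 -0.444 0.723" --pt "0 0.013 0.118 0 0.171 -0.444 0.723" --pt "0 0.013 0.118 0 0.171 -0.444 0.723" --pt "0 0.013 0.118 0 0.171 -0.444 0.723"

```text
time: 15.6
position: [0.5113, 0.2082, 0.2174]
tool_rot: [-2.084, -1.796, -0.549]
ft_force: [0.2, 0.2, -0.7]
grip_width: 0.319
grip_force: 15.0
```

Emit:
jog_arm --pt "0 0 0 0 0 0 0" --pt "0 0 0 0 0 0 0" --pt "0 0 0 0 0 0 0" --pt "0 0 0 0 0 0 0" --pt "0 0 0 0 0 0 0"

```text
time: 16.02
position: [0.5114, 0.2097, 0.2187]
tool_rot: [-2.079, -1.801, -0.553]
ft_force: [1.3, 0.5, -0.5]
grip_width: 0.322
grip_force: 15.0
```

```bash
python3 - <<'E'
from bench import ctrl; from h import *
s=ctrl.get_state(); print(s["position"],s["grip_width"],s["joint_positions"].round(2))
Rt,pt=tool(chute(),-60,(-.006,.003)); delta(s,Rt,pt)
E
```

```text
[0.51137262 0.20969296 0.21866717] 0.3218931428668014 [-0.92 -0.02  0.81  1.94 -0.54  1.13 -0.05]
shift m [ 0.0026 -0.0014 -0.0566] scaled [ 0.005 -0.003 -0.113] turn deg [0.3 0.1 0.2] scaled [0.011 0.002 0.008]
```

Emit:
jog_arm --pt "0 0.005 -0.003 -0.04 0.01 0 0.01" --pt "0 0.005 -0.003 -0.08 0.01 0 0.01" --pt "0 0.005 -0.003 -0.1 0.01 0 0.01" --pt "0 0.005 -0.003 -0.11 0.01 0 0.01" --pt "0 0.005 -0.003 -0.11 0.01 0 0.01"

```text
time: 16.43
position: [0.5137, 0.2088, 0.1636]
tool_rot: [-2.069, -1.803, -0.556]
ft_force: [-0.3, -0.0, 0.3]
grip_width: 0.317
grip_force: 15.0
```

Emit:
jog_arm --pt "0 0 0 0 0 0 0" --pt "0.36 0 0 0 0 0 0" --pt "0.45 0 0 0 0 0 0" --pt "0.6 0 0 0 0 0 0" --pt "0.7 0 0 0 0 0 0"

```text
time: 16.85
position: [0.5139, 0.208, 0.1639]
tool_rot: [-2.07, -1.804, -0.557]
ft_force: [0.5, 0.2, 0.3]
grip_width: 0.504
grip_force: 0.0
```

Emit:
jog_arm --pt "0.7 0 -0.01 0.02 0 0 0" --pt "0.7 0 -0.04 0.08 0 0 0" --pt "0.8 0 -0.08 0.16 0 0 0" --pt "0.9 0 -0.12 0.24 0 0 0" --pt "1 0 -0.14 0.28 0 0 0"

```text
time: 17.27
position: [0.515, 0.1352, 0.3081]
tool_rot: [-2.072, -1.802, -0.563]
ft_force: [0.4, -0.1, -0.7]
grip_width: 0.841
grip_force: 0.0
```

```bash
python3 - <<'E'
from snap import *; from h import *
s,im=snap("w8"); s2,i2=snap("s8","scene");s3,i3=snap("d8","side");print(s["position"],s["time"])
a=cv2.resize(im["frame"][:,:,::-1],(400,300)); b=cv2.resize(i2["frame"][240:330,340:460,::-1],(400,300)); c=cv2.resize(i3["frame"][165:225,240:320,::-1],(400,300));d=cv2.resize(i3["frame"][270:390,240:400,::-1],(400,300))
cv2.imwrite("pics/c8.png",np.vstack([np.hstack([a,b]),np.hstack([c,d])]))
E
```

```text
[0.51502321 0.13519632 0.30811836] 17.2667
```

View pics/c8.png

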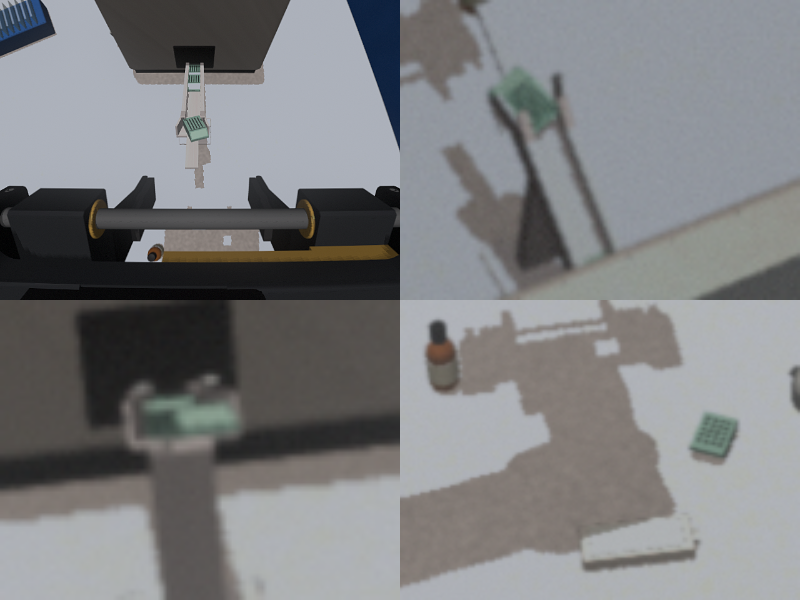

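```bash
python3 - <<'E'
from snap import *; from h import *; import h
s,im=snap("w9"); print(s["position"])
C,o=chute()
def pose2(kind,x,y,w): # chute coords: x up slope from load, y across, yaw about chute z
    return C@R.from_rotvec([0,0,w]).as_matrix(), o+C@[x,y,0]
h.pose=pose2
op=h.proj
def fit2(g,win=45,S=4):
    u,v=(proj(im,[o+C@[g[0],g[1],.006]],s)[0]-win).astype(int)
    m=cv2.resize(mask(im["frame"])[v:v+2*win,u:u+2*win].astype(np.float32),None,fx=S,fy=S)>.5
    n,lab,st,ce=cv2.connectedComponentsWithStats(m.astype(np.uint8)); 
    k0=lab[2*win*S//2,2*win*S//2]; k0=k0 or 1+np.argmax(st[1:,4]); m=lab==k0
    def cost(p):
        Rm,oo=pose2(0,*p); q=(proj(im,V@Rm.T+oo,s)-[u,v]+.5)*S-.5
        k=np.zeros(m.shape,np.uint8); cv2.fillConvexPoly(k,cv2.convexHull(np.round(q*16).astype(np.int32)),1,shift=4)
        return 1-(m&(k>0)).sum()/(m|(k>0)).sum()
    return min((minimize(cost,[g[0],g[1],w],method="Nelder-Mead",options=dict(initial_simplex=[[g[0],g[1],w],[g[0]+.01,g[1],w],[g[0],g[1]+.01,w],[g[0],g[1],w+.2]])) for w in(-.5,-.2,.2,.5)),key=lambda r:r.fun)
# initial guess from pixel
oo,d=ray(im,[(313,205)],s); n=C[:,2]; t=((o-oo)@n+.008)/(d[0]@n); g=C.T@(oo+d[0]*t-o); print("guess",g)
r=fit2(g); print("s,y",(r.x[:2]*1000).round(1),"yaw",np.degrees(r.x[2]),r.fun)
E
```

```text
[0.51561505 0.13604564 0.30710169]
guess [-0.03799348  0.00539607  0.008     ]
s,y [-39.4   3.8] yaw 20.62171671574155 0.025150654913093318
```

```bash
python3 - <<'E'
from bench import ctrl; from h import *
s=ctrl.get_state()
for c in(.06,0):
    Rt,pt=tool(chute(),-15,(.2165-.235,-.004)); p=pt+[0,0,c]; print(p); delta(s,Rt,p)
E
```

```text
[0.51495141 0.21558501 0.2097859 ]
shift m [ 0.0007  0.0783 -0.0951] scaled [ 0.001  0.157 -0.19 ] turn deg [-44.6   6.5  -0.1] scaled [-1.487  0.215 -0.004]
[0.51495141 0.21558501 0.1497859 ]
shift m [ 0.0007  0.0783 -0.1551] scaled [ 0.001  0.157 -0.31 ] turn deg [-44.6   6.5  -0.1] scaled [-1.487  0.215 -0.004]
```

Emit:
jog_arm --pt "1 0 0.15 0 -0.743 0.108 0" --pt "1 0 0.15 0 -0.743 0.108 0" --pt "1 0 0.15 0 -0.743 0.108 0" --pt "1 0 0.15 0 -0.743 0.108 0" --pt "1 0 0.15 0 -0.743 0.108 0"

```text
time: 17.88
position: [0.512, 0.2173, 0.3014]
tool_rot: [-2.294, -2.014, -0.142]
ft_force: [-0.9, -0.4, -1.6]
grip_width: 1.005
grip_force: 0.0
```

Emit:
jog_arm --pt "1 0.001 0.007 -0.1 -0.743 0.108 0" --pt "1 0.001 0.007 -0.15 -0.743 0.108 0" --pt "1 0.001 0.007 -0.19 -0.743 0.108 0" --pt "1 0.001 0.007 -0.19 -0.743 0.108 0" --pt "1 0.001 0.007 -0.19 -0.743 0.108 0"

```text
time: 18.3
position: [0.5128, 0.2169, 0.2058]
tool_rot: [2.227, 1.945, -0.306]
ft_force: [-0.4, 0.0, 0.8]
grip_width: 0.997
grip_force: 0.0
```

Emit:
jog_arm --pt "1 0 0 0 0 0 0" --pt "1 0 0 0 0 0 0" --pt "1 0 0 0 0 0 0" --pt "0.8 0 0 0 0 0 0" --pt "0.8 0 0 0 0 0 0"

```text
time: 18.72
position: [0.5149, 0.2157, 0.2101]
tool_rot: [2.233, 1.941, -0.293]
ft_force: [1.2, 0.7, -0.1]
grip_width: 0.922
grip_force: 0.0
```

```bash
python3 - <<'E'
from bench import ctrl; from h import *
s=ctrl.get_state()
Rt,pt=tool(chute(),-15,(.2165-.235,-.004));delta(s,Rt,pt)
E
```

```text
shift m [ 0.0001 -0.0001 -0.0603] scaled [ 0.    -0.    -0.121] turn deg [-0.1 -0.1  0. ] scaled [-0.005 -0.003  0.001]
```

Emit:
jog_arm --pt "0.8 0 0 -0.05 0 0 0" --pt "0.8 0 0 -0.09 0 0 0" --pt "0.8 0 0 -0.11 0 0 0" --pt "0.8 0 0 -0.121 0 0 0" --pt "0.8 0 0 -0.121 0 0 0"

```text
time: 19.13
position: [0.5139, 0.2162, 0.1475]
tool_rot: [2.23, 1.942, -0.3]
ft_force: [0.1, 0.3, 0.2]
grip_width: 0.802
grip_force: 0.0
```

Emit:
jog_arm --pt "0.7 0 0 0 0 0 0" --pt "0.6 0 0 0 0 0 0" --pt "0.5 0 0 0 0 0 0" --pt "0.4 0 0 0 0 0 0" --pt "0.35 0 0 0 0 0 0" --grip_force 5

```text
time: 19.55
position: [0.5147, 0.2167, 0.1486]
tool_rot: [2.23, 1.942, -0.296]
ft_force: [1.8, -0.2, 1.1]
grip_width: 0.506
grip_force: 1.4
```

Emit:
jog_arm --pt "0.35 0 0 0 0 0 0" --pt "0.35 0 0 0 0 0 0" --pt "0.35 0 0 0 0 0 0" --pt "0.35 0 0 0 0 0 0" --pt "0.35 0 0 0 0 0 0"

```text
time: 19.97
position: [0.518, 0.2138, 0.1499]
tool_rot: [2.228, 1.935, -0.292]
ft_force: [7.3, -4.8, 3.0]
grip_width: 0.353
grip_force: 3.5
```

```bash
python3 - <<'E'
from snap import *; from h import *
s,im=snap("w10"); print(s["position"],s["grip_width"],s["grip_force"])
# green blobs + positions on chute lid plane
C,o=chute(); n,lab,st,ce=cv2.connectedComponentsWithStats(mask(im["frame"]))
for i in range(1,n):
    if st[i,4]>60:
        oo,d=ray(im,[ce[i]],s); t=((o-oo)@C[:,2]+.01)/(d[0]@C[:,2]); g=C.T@(oo+d[0]*t-o); print(st[i],ce[i].round(),"s",g[0]*1000+235,"y",g[1]*1000)
E
```

```text
[0.51803446 0.21383698 0.14991312] 0.35289695508863095 3.5016209457535297
[282   0  56  17 905] [309.   8.] s 85.37019895467 y -0.9074732029185707
[ 279  209   79  102 5546] [316. 261.] s 196.6011681139827 y 2.1697394796337677
```

Emit:
jog_arm --pt "0 0 0 0 0 0 0" --pt "0 0 0 0 0 0 0" --pt "0 0 0 0 0 0 0" --pt "0 0 0 0 0 0 0" --pt "0 0 0 0 0 0 0" --grip_force 12

```text
time: 20.43
position: [0.518, 0.2135, 0.1501]
tool_rot: [2.229, 1.934, -0.293]
ft_force: [4.9, -5.3, 4.7]
grip_width: 0.325
grip_force: 11.9
```

Emit:
jog_arm --pt "0 -0.002 -0.008 0.008 0 0 0" --pt "0 -0.004 -0.016 0.014 0 0 0" --pt "0 -0.005 -0.028 0.021 0 0 0" --pt "0 -0.006 -0.04 0.028 0 0 0" --pt "0 -0.006 -0.04 0.028 0 0 0"

```text
time: 20.85
position: [0.5107, 0.1952, 0.1627]
tool_rot: [2.232, 1.941, -0.3]
ft_force: [1.2, -0.9, 0.4]
grip_width: 0.307
grip_force: 12.2
```

```bash
cat > cf.py <<'E'
from h import *
def chutefit(im,s,uv=None,win=60,S=4,lo=(0,640)):
    C,o=chute(); n,lab,st,ce=cv2.connectedComponentsWithStats(mask(im["frame"])); out=[]
    for i in range(1,n):
        if st[i,4]<400 or st[i,1]<2: continue
        m0=(lab==i)
        oo,d=ray(im,[ce[i]],s); t=((o-oo)@C[:,2]+.008)/(d[0]@C[:,2]); g=C.T@(oo+d[0]*t-o)
        if abs(g[1])>.04: continue
        x0,y0,w,h=st[i,:4]; u,v=x0-20,y0-20
        m=cv2.resize(np.pad(m0,20)[y0:y0+h+40,x0:x0+w+40].astype(np.float32),None,fx=S,fy=S)>.5
        def cost(p):
            Rm=C@R.from_rotvec([0,0,p[2]]).as_matrix(); q=(proj(im,V@Rm.T+o+C@[p[0],p[1],0],s)-[u,v]+.5)*S-.5
            k=np.zeros(m.shape,np.uint8); cv2.fillConvexPoly(k,cv2.convexHull(np.round(q*16).astype(np.int32)),1,shift=4)
            return 1-(m&(k>0)).sum()/(m|(k>0)).sum()
        r=min((minimize(cost,[g[0],g[1],w],method="Nelder-Mead",options=dict(initial_simplex=[[g[0],g[1],w],[g[0]+.01,g[1],w],[g[0],g[1]+.01,w],[g[0],g[1],w+.2]])) for w in(-.4,-.1,.1,.4)),key=lambda r:r.fun)
        print("s %.1f y %.1f yaw %.1f cost %.3f"%(r.x[0]*1000+235,r.x[1]*1000,np.degrees(r.x[2]),r.fun),st[i])
E
python3 - <<'E'
from snap import *; from cf import *
s,im=snap("w11"); print(s["position"],s["grip_width"],s["grip_force"],s["ft_force"])
Rt,pt=tool(chute(),-15,(.2165-.235,-.004));delta(s,Rt,pt)
chutefit(im,s)
E
```

```text
[0.51065056 0.19516251 0.16271355] 0.30736359569702826 12.17624576704111 [ 1.23688523 -0.92467019  0.37877968]
shift m [ 0.0043  0.0204 -0.0129] scaled [ 0.009  0.041 -0.026] turn deg [ 0.  -0.3  0. ] scaled [ 0.001 -0.01   0.001]
s 218.7 y -2.9 yaw 12.2 cost 0.024 [ 275  206   80  103 5799]
```

Emit:
jog_arm --pt "0 -0.002 -0.017 0.011 0 0 0" --pt "0 -0.003 -0.017 0.011 -0.014 -0.1 -0.18" --pt "0 -0.003 -0.017 0.011 -0.028 -0.2 -0.352" --pt "0 -0.003 -0.017 0.011 -0.028 -0.2 -0.352" --pt "0 -0.003 -0.017 0.011 -0.028 -0.2 -0.352"

```text
time: 21.32
position: [0.509, 0.1884, 0.1676]
tool_rot: [2.366, 1.687, -0.215]
ft_force: [-0.6, 0.3, -0.2]
grip_width: 0.313
grip_force: 12.1
```

```bash
python3 - <<'E'
from snap import *; from cf import *
s,im=snap("w12"); print(s["position"],s["grip_width"],s["grip_force"],s["ft_force"])
chutefit(im,s)
C,o=chute(); print("tcp chute",C.T@(s["position"]-o)*1000)
E
```

```text
[0.50896038 0.18841203 0.16756356] 0.31275206452900695 12.143913672189228 [-0.56672097  0.30627068 -0.18079722]
s 226.9 y 1.0 yaw 0.3 cost 0.032 [ 275  206   80  107 5805]
tcp chute [14.41439242 -2.15097858 -2.47525916]
```

Emit:
jog_arm --pt "0 0 -0.001 -0.003 0 0 0" --pt "0 0 -0.001 -0.003 0 0 0" --pt "1 0 -0.001 -0.003 0 0 0" --pt "1 0 -0.001 -0.003 0 0 0" --pt "1 0 -0.001 -0.003 0 0 0"

```text
time: 21.78
position: [0.5099, 0.1874, 0.1661]
tool_rot: [2.368, 1.681, -0.214]
ft_force: [0.8, 0.2, 0.6]
grip_width: 0.462
grip_force: 0.0
```

```bash
python3 - <<'E'
from snap import *; from cf import *
s,im=snap("w13"); print(s["position"],s["grip_width"],s["grip_force"],s["ft_force"])
chutefit(im,s)
E
```

```text
[0.50991851 0.1873574  0.16605404] 0.4619014883828039 0.0 [0.83227288 0.16363672 0.55661412]
s 210.5 y 1.9 yaw 5.2 cost 0.014 [ 263  168   86  105 5901]
```

Emit:
jog_arm --pt "1 0 0 0 0 0 0" --pt "1 0 0 0 0 0 0" --pt "1 0 0 0 0 0 0" --pt "1 0 0 0 0 0 0" --pt "1 0 0 0 0 0 0"

```text
time: 22.25
position: [0.5098, 0.1876, 0.1661]
tool_rot: [2.368, 1.681, -0.213]
ft_force: [0.8, 0.1, -0.2]
grip_width: 0.879
grip_force: 0.0
```

```bash
python3 - <<'E'
from snap import *; from cf import *
s,im=snap("w14"); chutefit(im,s)
n,lab,st,ce=cv2.connectedComponentsWithStats(mask(im["frame"]));print([ (a.tolist(),c.round()) for a,c in zip(st[1:],ce[1:]) if a[4]>80])
E
```

```text
[([227, 0, 63, 49, 2453], array([257.,  21.]))]
```

```bash
python3 - <<'E'
from bench import ctrl; from h import *
s=ctrl.get_state()
c=pose("c",.607,-.0957,np.radians(-128.7)); Rt,pt=tool(c,225,(-.004,.0055),True); print(pt,Rt.round(2))
h0=pt-.1*Rt[:,2]; print("hover",h0); delta(s,Rt,h0)
E
```

```text
[ 0.60950097 -0.09257828  0.0075    ] [[ 0.44  0.78  0.44]
 [ 0.55 -0.63  0.55]
 [ 0.71  0.   -0.71]]
hover [ 0.56528964 -0.14776304  0.07821068]
shift m [ 0.0555 -0.3353 -0.0879] scaled [ 0.111 -0.671 -0.176] turn deg [ 54.9 -23.9 -15.3] scaled [ 1.83  -0.796 -0.51 ]
```

Emit:
jog_arm --pt "1 0 0 0.06 0 0 0" --pt "1 0 0 0.14 0 0 0" --pt "1 0 -0.05 0.22 0 0 0" --pt "1 0 -0.1 0.24 0 0 0" --pt "1 0 -0.1 0.24 0 0 0"

```text
time: 22.72
position: [0.5125, 0.1315, 0.2911]
tool_rot: [2.375, 1.67, -0.205]
ft_force: [1.0, -1.9, -0.7]
grip_width: 0.998
grip_force: 0.0
```

```bash
python3 - <<'E'
from snap import *; from h import *
s,im=snap("w15"); C,o=chute()
n,lab,st,ce=cv2.connectedComponentsWithStats(mask(im["frame"]))
for a,c in zip(st[1:],ce[1:]):
    if a[4]>80:
        q=[]
        for uv in((c[0],a[1]),(c[0],a[1]+a[3]-1)):
            oo,d=ray(im,[uv],s); t=((o-oo)@C[:,2]+.008)/(d[0]@C[:,2]); g=C.T@(oo+d[0]*t-o); q.append((g[:2]*1000+[235,0]).round())
        print(a,q)
print(proj(im,[o+C@[x/1000-.235,0,.004] for x in(41,82,123)],s).round())
E
```

```text
[398 245  32  32 671] [array([349.,  75.]), array([370.,  71.])]
[632 267   8  35 139] [array([398., 225.]), array([422., 221.])]
[[ 207. -165.]
 [ 219. -111.]
 [ 231.  -55.]]
```

Emit:
jog_arm --pt "1 0.05 -0.28 -0.2 0.9 -0.4 -0.25" --pt "1 0.05 -0.28 -0.2 0.9 -0.4 -0.25" --pt "1 0.05 -0.28 -0.2 0.9 -0.4 -0.25" --pt "1 0.05 -0.28 -0.2 0.9 -0.4 -0.25" --pt "1 0.05 -0.28 -0.2 0.9 -0.4 -0.25"

```text
time: 23.18
position: [0.5315, -0.0127, 0.1816]
tool_rot: [-2.645, -1.544, -0.431]
ft_force: [-0.9, -1.4, 0.7]
grip_width: 0.996
grip_force: 0.0
```

Emit:
jog_arm --pt "0.7 0.06 -0.29 -0.1 0.9 -0.4 -0.25" --pt "0.7 0.06 -0.29 -0.1 0.9 -0.4 -0.25" --pt "0.7 0.06 -0.29 -0.1 0.9 -0.4 -0.25" --pt "0.7 0.06 -0.29 -0.1 0.9 -0.4 -0.25" --pt "0.7 0.06 -0.29 -0.1 0.9 -0.4 -0.25"

```text
time: 23.6
position: [0.5531, -0.1075, 0.1449]
tool_rot: [-2.457, -1.277, -0.786]
ft_force: [-0.3, 1.3, 0.5]
grip_width: 0.737
grip_force: 0.0
```

Emit:
jog_arm --pt "0.7 0 0 0 0 0 0" --pt "0.7 0 0 0 0 0 0" --pt "0.7 0 0 0 0 0 0" --pt "0.7 0 0 0 0 0 0" --pt "0.7 0 0 0 0 0 0"

```text
time: 24.02
position: [0.5529, -0.1053, 0.1464]
tool_rot: [-2.456, -1.282, -0.783]
ft_force: [0.0, -1.1, 0.1]
grip_width: 0.7
grip_force: 0.0
```

```bash
python3 - <<'E'
from snap import *; from h import *
s,im=snap("w16"); print(s["position"],s["joint_positions"].round(2))
print(proj(im,[[.607,-.0957,.01]],s))
x,f=fit("c",[(im,s)],(.607,-.0957,-2.246),win=70); print(x[:2],np.degrees(x[2]),f)
c=pose("c",.607,-.0957,np.radians(-128.7)); Rt,pt=tool(c,225,(-.004,.0055),True)
delta(s,Rt,pt-.1*Rt[:,2]); delta(s,Rt,pt)
E
```

```text
[ 0.552921   -0.10529036  0.14638449] [-0.51  0.27  1.16  2.   -0.93  1.23  0.45]
[[362.35917335 280.41799068]]
[ 0.60733891 -0.09577351] -127.71128380249654 0.10069984447900471
shift m [ 0.0124 -0.0425 -0.0682] scaled [ 0.025 -0.085 -0.136] turn deg [ 8.7 -5.3 -3.4] scaled [ 0.29  -0.178 -0.115]
shift m [ 0.0566  0.0127 -0.1389] scaled [ 0.113  0.025 -0.278] turn deg [ 8.7 -5.3 -3.4] scaled [ 0.29  -0.178 -0.115]
```

Emit:
jog_arm --pt "0.7 0.025 -0.085 -0.1 0.29 -0.18 -0.11" --pt "0.7 0.025 -0.085 -0.136 0.29 -0.18 -0.11" --pt "0.7 0.025 -0.085 -0.136 0.29 -0.18 -0.11" --pt "0.7 0.025 -0.085 -0.136 0.29 -0.18 -0.11" --pt "0.7 0.025 -0.085 -0.136 0.29 -0.18 -0.11"

```text
time: 24.48
position: [0.5645, -0.1498, 0.0771]
tool_rot: [-2.374, -1.136, -0.979]
ft_force: [-0.3, 0.2, 0.5]
grip_width: 0.7
grip_force: 0.0
```

```bash
python3 - <<'E'
from bench import ctrl; from h import *
s=ctrl.get_state(); print(s["position"],s["joint_positions"].round(2))
c=pose("c",.6072,-.0957,np.radians(-128.3)); Rt,pt=tool(c,225,(-.004,.0055),True)
delta(s,Rt,pt-.1*Rt[:,2]); delta(s,Rt,pt)
E
```

```text
[ 0.56449385 -0.14979768  0.07705947] [-0.14  0.54  0.97  2.   -1.27  1.38  0.77]
shift m [0.0014 0.0017 0.0012] scaled [0.003 0.003 0.002] turn deg [-0.  -0.2  0.5] scaled [-0.    -0.006  0.016]
shift m [ 0.0452  0.0572 -0.0696] scaled [ 0.09   0.114 -0.139] turn deg [-0.  -0.2  0.5] scaled [-0.    -0.006  0.016]
```

Emit:
jog_arm --pt "0.7 0.025 0.03 -0.038 0 0 0.015" --pt "0.7 0.05 0.062 -0.075 0 0 0.015" --pt "0.7 0.07 0.088 -0.107 0 0 0.015" --pt "0.7 0.083 0.105 -0.127 0 0 0.015" --pt "0.6 0.083 0.105 -0.127 0 0 0.015"

```text
time: 24.9
position: [0.6076, -0.0926, 0.0146]
tool_rot: [-2.36, -1.153, -0.978]
ft_force: [-0.8, 1.5, -0.8]
grip_width: 0.668
grip_force: 0.0
```

Emit:
jog_arm --pt "0.6 0.003 0.004 -0.005 0 0 0" --pt "0.6 0.007 0.009 -0.01 0 0 0" --pt "0.5 0.007 0.009 -0.01 0 0 0" --pt "0.5 0.007 0.009 -0.01 0 0 0" --pt "0.5 0.007 0.009 -0.01 0 0 0"

```text
time: 25.32
position: [0.6097, -0.0948, 0.0095]
tool_rot: [-2.37, -1.144, -0.98]
ft_force: [-0.0, 0.3, -0.4]
grip_width: 0.514
grip_force: 0.0
```

```bash
python3 - <<'E'
from bench import ctrl; from h import *
s=ctrl.get_state(); print(s["position"],s["joint_positions"].round(2),s["ft_force"])
c=pose("c",.6072,-.0957,np.radians(-128.3)); Rt,pt=tool(c,225,(-.004,.0055),True)
delta(s,Rt,pt)
E
```

```text
[ 0.60974014 -0.0948206   0.00954027] [-0.18  0.65  0.86  2.01 -1.43  1.28  0.81] [-0.03476931  0.25419113 -0.40675788]
shift m [-0.0001  0.0023 -0.002 ] scaled [-0.     0.005 -0.004] turn deg [ 0.1 -0.   0.2] scaled [ 0.002 -0.001  0.005]
```

Emit:
jog_arm --pt "0.45 0 0.004 -0.003 0 0 0" --pt "0 0 0.004 -0.003 0 0 0" --pt "0 0 0.004 -0.003 0 0 0" --pt "0 0 0.004 -0.003 0 0 0" --pt "0 0 0.004 -0.003 0 0 0" --grip_force 18

```text
time: 25.73
position: [0.6098, -0.092, 0.0076]
tool_rot: [-2.368, -1.145, -0.979]
ft_force: [-0.2, 0.1, 1.9]
grip_width: 0.318
grip_force: 18.4
```

Emit:
jog_arm --pt "0 0 0 0 0 0 0" --pt "0 0 0 0.04 0 0 0" --pt "0 0 0 0.12 0 0 0" --pt "0 0 0 0.2 0 0 0" --pt "0 0 0 0.24 0 0 0"

```text
time: 26.15
position: [0.6109, -0.0931, 0.1314]
tool_rot: [-2.369, -1.145, -0.984]
ft_force: [1.2, -0.4, 0.4]
grip_width: 0.317
grip_force: 18.0
```

```bash
python3 - <<'E'
from bench import ctrl; from h import *
s=ctrl.get_state(); print(s["position"],s["joint_positions"].round(2),s["grip_width"])
c=pose("b",.55,-.03,np.radians(-40)); Rt,pt=tool(c,225,(-.004,.0055),True); print(pt)
delta(s,Rt,pt)
E
```

```text
[ 0.61085257 -0.0930736   0.13136974] [-0.31  0.43  1.    1.97 -1.23  1.3   0.58] 0.31671379057702576
[ 0.54923396 -0.02935721  0.0165    ]
shift m [-0.0616  0.0637 -0.1149] scaled [-0.123  0.127 -0.23 ] turn deg [-97.2  -9.7  68. ] scaled [-3.241 -0.322  2.267]
```

Emit:
jog_arm --pt "0 -0.031 0.032 0 -0.81 -0.08 0.567" --pt "0 -0.031 0.032 0 -0.81 -0.08 0.567" --pt "0 -0.031 0.032 0 -0.81 -0.08 0.567" --pt "0 -0.031 0.032 0 -0.81 -0.08 0.567" --pt "0 -0.031 0.032 0 -0.81 -0.08 0.567"

```text
time: 26.57
position: [0.5954, -0.0727, 0.1288]
tool_rot: [-2.378, -1.82, -0.745]
ft_force: [1.2, 1.4, -1.2]
grip_width: 0.32
grip_force: 18.0
```

Emit:
jog_arm --pt "0 -0.031 0.032 0 -0.81 -0.08 0.567" --pt "0 -0.031 0.032 0 -0.81 -0.08 0.567" --pt "0 -0.031 0.032 0 -0.81 -0.08 0.567" --pt "0 -0.031 0.032 0 -0.81 -0.08 0.567" --pt "0 -0.031 0.032 0 -0.81 -0.08 0.567"

```text
time: 26.98
position: [0.578, -0.0574, 0.1269]
tool_rot: [1.938, 2.154, 0.355]
ft_force: [-0.4, 1.4, -0.2]
grip_width: 0.319
grip_force: 18.0
```

Emit:
jog_arm --pt "0 -0.031 0.032 0 -0.81 -0.08 0.567" --pt "0 -0.031 0.032 0 -0.81 -0.08 0.567" --pt "0 -0.031 0.032 0 -0.81 -0.08 0.567" --pt "0 -0.031 0.032 0 -0.81 -0.08 0.567" --pt "0 -0.031 0.032 0 -0.81 -0.08 0.567"

```text
time: 27.4
position: [0.5617, -0.0431, 0.1263]
tool_rot: [1.379, 2.262, -0.021]
ft_force: [0.3, -0.1, -0.8]
grip_width: 0.322
grip_force: 18.0
```

Emit:
jog_arm --pt "0 -0.031 0.032 0 -0.81 -0.08 0.567" --pt "0 -0.031 0.032 0 -0.81 -0.08 0.567" --pt "0 -0.031 0.032 0 -0.81 -0.08 0.567" --pt "0 -0.031 0.032 0 -0.81 -0.08 0.567" --pt "0 -0.031 0.032 0 -0.81 -0.08 0.567"

```text
time: 27.82
position: [0.5449, -0.0282, 0.1246]
tool_rot: [0.813, 2.24, -0.35]
ft_force: [-0.7, 0.8, -1.2]
grip_width: 0.319
grip_force: 18.0
```

Emit:
jog_arm --pt "0 0 0 0 0 0 0" --pt "0 0 0 0 0 0 0" --pt "0 0 0 0 0 0 0" --pt "0 0 0 0 0 0 0" --pt "0 0 0 0 0 0 0"

```text
time: 28.23
position: [0.5481, -0.0284, 0.128]
tool_rot: [0.822, 2.236, -0.341]
ft_force: [0.4, 0.2, -0.1]
grip_width: 0.317
grip_force: 18.0
```

```bash
python3 - <<'E'
from bench import ctrl; from h import *
s=ctrl.get_state(); print(s["position"],s["joint_positions"].round(2),s["grip_width"])
c=pose("b",.55,-.03,np.radians(-40)); Rt,pt=tool(c,225,(-.004,.0055),True)
delta(s,Rt,pt)
E
```

```text
[ 0.5481065  -0.02844838  0.12795321] [-1.1  -0.08  0.64  2.33  1.11  0.87 -0.34] 0.31697582340133396
shift m [ 0.0011 -0.0009 -0.1115] scaled [ 0.002 -0.002 -0.223] turn deg [0.  0.  0.4] scaled [0.002 0.001 0.013]
```

Emit:
jog_arm --pt "0 0.002 -0.002 -0.07 0 0 0.01" --pt "0 0.002 -0.002 -0.13 0 0 0.01" --pt "0 0.002 -0.002 -0.17 0 0 0.01" --pt "0 0.002 -0.002 -0.2 0 0 0.01" --pt "0 0.002 -0.002 -0.21 0 0 0.01"

```text
time: 28.65
position: [0.5478, -0.0296, 0.0208]
tool_rot: [0.812, 2.24, -0.343]
ft_force: [-0.1, -1.1, -0.2]
grip_width: 0.321
grip_force: 18.0
```

Emit:
jog_arm --pt "0 0 0 0 0 0 0" --pt "0 0 0 0 0 0 0" --pt "0 0 0 0 0 0 0" --pt "0 0 0 0 0 0 0" --pt "0 0 0 0 0 0 0"

```text
time: 29.07
position: [0.5493, -0.0283, 0.0232]
tool_rot: [0.813, 2.238, -0.337]
ft_force: [0.2, -0.8, 0.7]
grip_width: 0.319
grip_force: 18.0
```

```bash
python3 - <<'E'
from snap import *; from h import *
s,im=snap("d17","side"); print(s["position"],s["joint_positions"].round(2),s["ft_force"],s["time"])
c=pose("b",.55,-.03,np.radians(-40)); Rt,pt=tool(c,225,(-.004,.0055),True)
delta(s,Rt,pt)
u,v=proj(im,[[.55,-.03,.03]])[0].astype(int); print(u,v)
x,f=fit("b",[(im,None)],(.55,-.03,-.7),win=30); print(x[:2],np.degrees(x[2]),f)
E
```

```text
[ 0.54926819 -0.02833739  0.02323417] [-1.07  0.22  0.66  2.38  1.25  0.6  -0.65] [ 0.18388353 -0.78951248  0.68610465] 29.0667
shift m [-0.     -0.001  -0.0067] scaled [-0.    -0.002 -0.013] turn deg [ 0.   0.1 -0.1] scaled [ 0.001  0.002 -0.002]
328 301
[ 0.5532764  -0.01758874] -40.79424023961659 0.23524783634933122
```

Emit:
jog_arm --pt "0 0 -0.001 -0.006 0 0 0" --pt "0 0 -0.001 -0.01 0 0 0" --pt "0 0 -0.001 -0.013 0 0 0" --pt "0 0 -0.001 -0.013 0 0 0" --pt "0 0 -0.001 -0.013 0 0 0"

```text
time: 29.53
position: [0.5486, -0.0294, 0.0158]
tool_rot: [0.812, 2.239, -0.341]
ft_force: [-0.0, 0.2, 0.0]
grip_width: 0.318
grip_force: 18.0
```

Emit:
jog_arm --pt "0 0 0 0 0 0 0" --pt "0.35 0 0 0 0 0 0" --pt "0.4 0 0 0 0 0 0" --pt "0.45 0 0 0 0 0 0" --pt "0.5 0 0 0 0 0 0"

```text
time: 29.95
position: [0.5487, -0.0293, 0.016]
tool_rot: [0.812, 2.238, -0.34]
ft_force: [-0.3, -0.2, 0.4]
grip_width: 0.449
grip_force: 0.0
```

Emit:
jog_arm --pt "0.7 0 0 0 0 0 0" --pt "0.7 -0.02 0.018 0.03 0 0 0" --pt "0.7 -0.05 0.04 0.07 0 0 0" --pt "0.8 -0.08 0.07 0.12 0 0 0" --pt "1 -0.11 0.09 0.17 0 0 0"

```text
time: 30.37
position: [0.4926, 0.016, 0.1016]
tool_rot: [0.811, 2.239, -0.341]
ft_force: [0.8, 1.7, 0.1]
grip_width: 0.769
grip_force: 0.0
```

Emit:
jog_arm --pt "1 0.04 0 0.2 0 0 0" --pt "1 0.06 0 0.24 0 0 0" --pt "1 0.06 0 0.24 0 0 0" --pt "1 0.06 0 0.24 0 0 0" --pt "1 0.06 0 0.24 0 0 0"

```text
time: 30.78
position: [0.5249, 0.0164, 0.2231]
tool_rot: [0.816, 2.236, -0.333]
ft_force: [-0.4, 0.0, -0.4]
grip_width: 0.995
grip_force: 0.0
```

```bash
python3 - <<'E'
from snap import *; from h import *
s,im=snap("w18"); print(s["position"],s["joint_positions"].round(2),s["time"])
si=snap("d18","side")[1]; sc=snap("s18","scene")[1]
print(proj(im,[[.55,-.03,.02]],s),proj(si,[[.55,-.03,.02]]),proj(sc,[[.55,-.03,.02]]))
for k in "bac":
  for nm,v in(("w",[(im,s)]),("fixed",[(si,None),(sc,None)])):
    try: x,f=fit(k,v,(.55,-.03,-.7),win=30); print(k,nm,x[:2],np.degrees(x[2]),f)
    except Exception as e: print(k,nm,e)
c=pose("b",.55,-.03,np.radians(-40)); Rt,pt=tool(c,-60,(-.006,.003)); print(pt-.12*Rt[:,2]); delta(s,Rt,pt-.12*Rt[:,2])
E
```

```text
[0.52494891 0.01635814 0.22312596] [-1.19 -0.26  0.54  2.23  1.01  1.16 -0.23] 30.7833
[[298.05510636  92.08719341]] [[328.74538528 304.53867281]] [[305.68578    237.78331132]]
b w [ 0.55104536 -0.03084891] -40.15009150201467 0.025684598951252635
b fixed [ 0.54791214 -0.03032242] -46.21127104789913 0.5402036681480438
a w [ 0.55994658 -0.04058449] -45.331393499704184 0.08887320630439899
a fixed [ 0.55218414 -0.01744515] -105.91074240922865 0.6238118778251834
c w [ 0.56157022 -0.04006827] -40.76566463155001 0.1421256511866067
c fixed [ 0.5524304  -0.01670172] 74.18662275584217 0.6244807037120998
[ 0.59328151 -0.0663175   0.11842305]
shift m [ 0.0683 -0.0827 -0.1047] scaled [ 0.137 -0.165 -0.209] turn deg [  18.3  -14.9 -178.4] scaled [ 0.61  -0.497 -5.948]
```

Emit:
jog_arm --pt "1 0.023 -0.028 0 0.1 -0.083 -0.99" --pt "1 0.023 -0.028 0 0.1 -0.083 -0.99" --pt "1 0.023 -0.028 0 0.1 -0.083 -0.99" --pt "1 0.023 -0.028 0 0.1 -0.083 -0.99" --pt "1 0.023 -0.028 0 0.1 -0.083 -0.99"

```text
time: 31.35
position: [0.5359, 0.0025, 0.2198]
tool_rot: [1.414, 1.973, -0.505]
ft_force: [0.4, 1.2, 0.7]
grip_width: 1.001
grip_force: 0.0
```

Emit:
jog_arm --pt "1 0.023 -0.028 0 0.1 -0.083 -0.99" --pt "1 0.023 -0.028 0 0.1 -0.083 -0.99" --pt "1 0.023 -0.028 0 0.1 -0.083 -0.99" --pt "1 0.023 -0.028 0 0.1 -0.083 -0.99" --pt "1 0.023 -0.028 0 0.1 -0.083 -0.99"

```text
time: 31.77
position: [0.5472, -0.0135, 0.2201]
tool_rot: [1.962, 1.582, -0.641]
ft_force: [-0.6, -0.9, 0.9]
grip_width: 0.997
grip_force: 0.0
```

Emit:
jog_arm --pt "1 0.023 -0.028 0 0.1 -0.083 -0.99" --pt "1 0.023 -0.028 0 0.1 -0.083 -0.99" --pt "1 0.023 -0.028 0 0.1 -0.083 -0.99" --pt "1 0.023 -0.028 0 0.1 -0.083 -0.99" --pt "1 0.023 -0.028 0 0.1 -0.083 -0.99"

```text
time: 32.18
position: [0.5579, -0.0293, 0.2206]
tool_rot: [2.429, 1.066, -0.75]
ft_force: [-1.1, -0.5, -0.2]
grip_width: 1.002
grip_force: 0.0
```

```bash
python3 - <<'E'
from bench import ctrl; from h import *
s=ctrl.get_state(); print(s["position"],s["joint_positions"].round(2),s["time"])
c=pose("b",.551,-.0308,np.radians(-40)); Rt,pt=tool(c,-60,(-.006,.003)); delta(s,Rt,pt-.12*Rt[:,2])
E
```

```text
[ 0.55786782 -0.0293346   0.22060705] [-0.82  0.56  0.78  1.45  0.16  1.67 -0.81] 32.1833
shift m [ 0.0364 -0.0378 -0.1022] scaled [ 0.073 -0.076 -0.204] turn deg [  8.9  -7.8 -89.1] scaled [ 0.296 -0.261 -2.971]
```

Emit:
jog_arm --pt "1 0.025 -0.025 0 0.1 -0.087 -0.99" --pt "1 0.025 -0.025 0 0.1 -0.087 -0.99" --pt "1 0.025 -0.025 0 0.1 -0.087 -0.99" --pt "1 0.025 -0.025 0 0.1 -0.087 -0.99" --pt "1 0.025 -0.025 0 0.1 -0.087 -0.99"

```text
time: 32.6
position: [0.5695, -0.0426, 0.2209]
tool_rot: [2.786, 0.434, -0.817]
ft_force: [-0.1, -1.3, 0.8]
grip_width: 1.002
grip_force: 0.0
```

Emit:
jog_arm --pt "1 0.025 -0.025 0 0.1 -0.087 -0.99" --pt "1 0.025 -0.025 0 0.1 -0.087 -0.99" --pt "1 0.025 -0.025 0 0.1 -0.087 -0.99" --pt "1 0.025 -0.025 0 0.1 -0.087 -0.99" --pt "1 0.025 -0.025 0 0.1 -0.087 -0.99"

```text
time: 33.02
position: [0.5815, -0.0546, 0.2211]
tool_rot: [2.998, -0.296, -0.838]
ft_force: [-0.1, -1.2, 0.5]
grip_width: 1.005
grip_force: 0.0
```

Emit:
jog_arm --pt "1 0.023 -0.026 -0.03 0.1 -0.087 -0.99" --pt "1 0.023 -0.026 -0.06 0.1 -0.087 -0.99" --pt "1 0.023 -0.026 -0.1 0.1 -0.087 -0.99" --pt "0.7 0.023 -0.026 -0.1 0.1 -0.087 -0.99" --pt "0.7 0.023 -0.026 -0.1 0.1 -0.087 -0.99"

```text
time: 33.43
position: [0.5919, -0.0661, 0.1699]
tool_rot: [-2.704, 0.981, 0.722]
ft_force: [0.2, -0.7, 0.5]
grip_width: 0.923
grip_force: 0.0
```

Emit:
jog_arm --pt "0.7 0 0 0 0 0 0" --pt "0.7 0 0 0 0 0 0" --pt "0.7 0 0 0 0 0 0" --pt "0.7 0 0 0 0 0 0" --pt "0.7 0 0 0 0 0 0"

```text
time: 33.85
position: [0.5952, -0.0631, 0.1711]
tool_rot: [-2.709, 0.97, 0.719]
ft_force: [-0.3, 0.5, 0.2]
grip_width: 0.708
grip_force: 0.0
```

```bash
python3 - <<'E'
from snap import *; from h import *
s,im=snap("w19"); print(s["position"],s["joint_positions"].round(2),s["time"])
x,f=fit("b",[(im,s)],(.551,-.0308,-.7),win=70); print(x[:2],np.degrees(x[2]),f)
c=pose("b",*x); Rt,pt=tool(c,-60,(-.006,.003)); delta(s,Rt,pt-.12*Rt[:,2]); delta(s,Rt,pt)
E
```

```text
[ 0.59519603 -0.06311617  0.17106847] [-0.34  0.77  0.93  1.28 -0.68  1.89 -1.71] 33.85
[ 0.5507086  -0.03083016] -39.21350182009231 0.026369168356997985
shift m [-0.0007 -0.0034 -0.0526] scaled [-0.001 -0.007 -0.105] turn deg [0.  0.3 0.2] scaled [0.001 0.009 0.007]
shift m [-0.0472  0.0345 -0.1566] scaled [-0.094  0.069 -0.313] turn deg [0.  0.3 0.2] scaled [0.001 0.009 0.007]
```

Emit:
jog_arm --pt "0.7 -0.001 -0.007 -0.05 0 0.009 0.007" --pt "0.7 -0.001 -0.007 -0.105 0 0.009 0.007" --pt "0.7 -0.03 0.017 -0.17 0 0.009 0.007" --pt "0.7 -0.057 0.038 -0.23 0 0.009 0.007" --pt "0.7 -0.077 0.055 -0.275 0 0.009 0.007"

```text
time: 34.32
position: [0.5545, -0.0357, 0.0309]
tool_rot: [-2.709, 0.97, 0.73]
ft_force: [0.0, 0.6, 0.4]
grip_width: 0.701
grip_force: 0.0
```

Emit:
jog_arm --pt "0.7 -0.008 0.006 -0.018 0 0 0" --pt "0.7 -0.017 0.014 -0.038 0 0 0" --pt "0.6 -0.017 0.014 -0.038 0 0 0" --pt "0.5 -0.017 0.014 -0.038 0 0 0" --pt "0.5 -0.017 0.014 -0.038 0 0 0"

```text
time: 34.73
position: [0.5491, -0.0308, 0.0158]
tool_rot: [-2.709, 0.972, 0.722]
ft_force: [-0.3, -0.7, 0.2]
grip_width: 0.561
grip_force: 0.0
```

```bash
python3 - <<'E'
from bench import ctrl; from h import *
s=ctrl.get_state(); print(s["position"])
c=pose("b",.5508,-.0308,np.radians(-39.5)); Rt,pt=tool(c,-60,(-.006,.003)); delta(s,Rt,pt)
E
```

```text
[ 0.5490996  -0.03081195  0.01576212]
shift m [-0.001   0.0022 -0.0013] scaled [-0.002  0.004 -0.003] turn deg [ 0.1  0.1 -0. ] scaled [ 0.003  0.004 -0.001]
```

Emit:
jog_arm --pt "0.45 -0.002 0.003 -0.002 0 0 0" --pt "0 -0.002 0.003 -0.002 0 0 0" --pt "0 -0.002 0.003 -0.002 0 0 0" --pt "0 -0.002 0.003 -0.002 0 0 0" --pt "0 -0.002 0.003 -0.002 0 0 0" --grip_force 15

```text
time: 35.15
position: [0.547, -0.0286, 0.0138]
tool_rot: [-2.708, 0.971, 0.725]
ft_force: [-0.1, -0.6, -0.1]
grip_width: 0.321
grip_force: 15.0
```

Emit:
jog_arm --pt "0 0 0 0 0 0 0" --pt "0 0 0 0.02 0 0 0" --pt "0 0 0 0.08 0 0 0" --pt "0 0 0 0.15 0 0 0" --pt "0 0 0 0.15 0 0 0"

```text
time: 35.57
position: [0.5493, -0.0296, 0.0946]
tool_rot: [-2.71, 0.97, 0.715]
ft_force: [1.6, -1.4, -0.5]
grip_width: 0.32
grip_force: 15.0
```

```bash
python3 - <<'E'
from bench import ctrl; from h import *
s=ctrl.get_state(); print(s["position"],s["grip_width"])
C,o=chute(); Rt,pt=tool((C,o-.006*C[:,0]),-60,(-.006,.003)); print(pt); delta(s,Rt,pt)
E
```

```text
[ 0.54929745 -0.02961032  0.09461858] 0.32020673289311047
[0.51465509 0.21347657 0.15909808]
shift m [-0.0346  0.2431  0.0645] scaled [-0.069  0.486  0.129] turn deg [ 25.6 -66.5 108.4] scaled [ 0.855 -2.216  3.613]
```

Emit:
jog_arm --pt "0 -0.014 0.07 0.09 0.171 -0.443 0.723" --pt "0 -0.014 0.07 0.09 0.171 -0.443 0.723" --pt "0 -0.014 0.07 0.09 0.171 -0.443 0.723" --pt "0 -0.014 0.07 0.09 0.171 -0.443 0.723" --pt "0 -0.014 0.07 0.09 0.171 -0.443 0.723"

```text
time: 35.98
position: [0.5395, 0.0072, 0.135]
tool_rot: [-2.843, 0.365, 0.476]
ft_force: [-0.3, -0.3, -0.8]
grip_width: 0.316
grip_force: 15.0
```

Emit:
jog_arm --pt "0 -0.014 0.07 0.09 0.171 -0.443 0.723" --pt "0 -0.014 0.07 0.09 0.171 -0.443 0.723" --pt "0 -0.014 0.07 0.09 0.171 -0.443 0.723" --pt "0 -0.014 0.07 0.09 0.171 -0.443 0.723" --pt "0 -0.014 0.07 0.09 0.171 -0.443 0.723"

```text
time: 36.4
position: [0.5321, 0.0413, 0.1793]
tool_rot: [-2.84, -0.23, 0.217]
ft_force: [-0.2, 0.2, -1.6]
grip_width: 0.32
grip_force: 15.0
```

Emit:
jog_arm --pt "0 -0.014 0.116 0.06 0.171 -0.443 0.723" --pt "0 -0.014 0.116 0.06 0.171 -0.443 0.723" --pt "0 -0.014 0.116 0.06 0.171 -0.443 0.723" --pt "0 -0.014 0.116 0.06 0.171 -0.443 0.723" --pt "0 -0.014 0.116 0.06 0.171 -0.443 0.723"

```text
time: 36.82
position: [0.525, 0.099, 0.2085]
tool_rot: [-2.707, -0.803, -0.047]
ft_force: [-0.1, -0.3, -0.5]
grip_width: 0.318
grip_force: 15.0
```

Emit:
jog_arm --pt "0 -0.014 0.115 0.01 0.171 -0.443 0.723" --pt "0 -0.014 0.115 0.01 0.171 -0.443 0.723" --pt "0 -0.014 0.115 0.01 0.171 -0.443 0.723" --pt "0 -0.014 0.115 0.01 0.171 -0.443 0.723" --pt "0 -0.014 0.115 0.01 0.171 -0.443 0.723"

```text
time: 37.23
position: [0.5183, 0.1559, 0.2128]
tool_rot: [-2.452, -1.331, -0.305]
ft_force: [0.5, -0.4, 0.7]
grip_width: 0.322
grip_force: 15.0
```

Emit:
jog_arm --pt "0 -0.014 0.115 0 0.171 -0.443 0.723" --pt "0 -0.014 0.115 0 0.171 -0.443 0.723" --pt "0 -0.014 0.115 0 0.171 -0.443 0.723" --pt "0 -0.014 0.115 0 0.171 -0.443 0.723" --pt "0 -0.014 0.115 0 0.171 -0.443 0.723"

```text
time: 37.65
position: [0.5117, 0.2133, 0.2124]
tool_rot: [-2.084, -1.798, -0.548]
ft_force: [-0.6, -1.0, -0.8]
grip_width: 0.318
grip_force: 15.0
```

Emit:
jog_arm --pt "0 0 0 0 0 0 0" --pt "0 0 0 0 0 0 0" --pt "0 0 0 0 0 0 0" --pt "0 0 0 0 0 0 0" --pt "0 0 0 0 0 0 0"

```text
time: 38.07
position: [0.5118, 0.2148, 0.2135]
tool_rot: [-2.08, -1.803, -0.551]
ft_force: [0.3, 0.0, -0.4]
grip_width: 0.32
grip_force: 15.0
```

```bash
python3 - <<'E'
from snap import *; from h import *
s,im=snap("w20"); print(s["position"],s["grip_width"],s["time"])
C,o=chute(); Rt,pt=tool((C,o-.006*C[:,0]),-60,(-.006,.003)); delta(s,Rt,pt)
# where is everything green
n,lab,st,ce=cv2.connectedComponentsWithStats(mask(im["frame"]))
print([(a.tolist(),c.round().tolist()) for a,c in zip(st[1:],ce[1:]) if a[4]>80])
for x in(41,82,123): print(proj(im,[o+C@[x/1000-.235,y,.004] for y in(-.014,.014)],s).round().tolist())
E
```

```text
[0.51177093 0.21480247 0.21345122] 0.31986579778308694 38.0667
shift m [ 0.0029 -0.0013 -0.0544] scaled [ 0.006 -0.003 -0.109] turn deg [0.4 0.1 0.2] scaled [0.014 0.002 0.007]
[([0, 0, 45, 71, 2382], [18.0, 33.0]), ([621, 0, 19, 43, 430], [633.0, 14.0]), ([311, 114, 25, 20, 471], [322.0, 123.0]), ([310, 137, 27, 21, 542], [323.0, 147.0]), ([308, 162, 31, 44, 903], [323.0, 181.0]), ([290, 268, 66, 67, 4149], [322.0, 302.0])]
[[309.0, 144.0], [338.0, 144.0]]
[[308.0, 170.0], [339.0, 170.0]]
[[306.0, 201.0], [341.0, 201.0]]
```

Emit:
jog_arm --pt "0 0.006 -0.003 -0.04 0.014 0 0.007" --pt "0 0.006 -0.003 -0.08 0.014 0 0.007" --pt "0 0.006 -0.003 -0.1 0.014 0 0.007" --pt "0 0.006 -0.003 -0.105 0.014 0 0.007" --pt "0 0.006 -0.003 -0.105 0.014 0 0.007"

```text
time: 38.53
position: [0.5144, 0.2133, 0.1605]
tool_rot: [-2.071, -1.802, -0.555]
ft_force: [-1.2, 0.5, -1.2]
grip_width: 0.324
grip_force: 15.0
```

Emit:
jog_arm --pt "0 0 0 0 0 0 0" --pt "0 0 0 0 0 0 0" --pt "0 0 0 0 0 0 0" --pt "0 0 0 0 0 0 0" --pt "0 0 0 0 0 0 0"

```text
time: 38.95
position: [0.5148, 0.2132, 0.1613]
tool_rot: [-2.07, -1.803, -0.558]
ft_force: [-0.4, -0.4, 0.4]
grip_width: 0.321
grip_force: 15.0
```

```bash
python3 - <<'E'
from bench import ctrl; from h import *
s=ctrl.get_state(); print(s["ft_force"])
C,o=chute(); Rt,pt=tool((C,o-.006*C[:,0]),-60,(-.006,.003)); delta(s,Rt,pt); print("chute err mm",C.T@(s["position"]-pt)*1000)
E
```

```text
[-0.36137808 -0.40723637  0.3939034 ]
shift m [-0.0002  0.0003 -0.0022] scaled [-0.     0.001 -0.004] turn deg [-0.   0.1 -0.1] scaled [-0.001  0.004 -0.002]
chute err mm [1.34203133 0.22997963 1.81461015]
```

Aligned, 1.8 mm above the floor. Lower and release fast.

Emit:
jog_arm --pt "0 0 0 -0.003 0 0 0" --pt "0 0 0 -0.003 0 0 0" --pt "0 0 0 -0.003 0 0 0" --pt "1 0 0 -0.003 0 0 0" --pt "1 0 0 -0.003 0 0 0"

```text
time: 39.37
position: [0.5146, 0.2131, 0.1593]
tool_rot: [-2.071, -1.803, -0.556]
ft_force: [0.7, -1.0, 0.1]
grip_width: 0.402
grip_force: 0.0
```

Emit:
jog_arm --pt "1 0 0 0 0 0 0" --pt "1 0 0 0 0 0 0" --pt "1 0 0 0 0 0 0" --pt "1 0 0 0 0 0 0" --pt "1 0 0 0 0 0 0"

```text
time: 39.78
position: [0.5146, 0.2132, 0.1594]
tool_rot: [-2.071, -1.802, -0.557]
ft_force: [-0.3, 0.2, -1.4]
grip_width: 0.764
grip_force: 0.0
```

Emit:
jog_arm --pt "1 0 -0.01 0.03 0 0 0" --pt "1 0 -0.04 0.1 0 0 0" --pt "1 0 -0.08 0.18 0 0 0" --pt "1 0 -0.12 0.26 0 0 0" --pt "1 0 -0.12 0.26 0 0 0"

```text
time: 40.2
position: [0.5187, 0.1494, 0.2969]
tool_rot: [-2.075, -1.801, -0.573]
ft_force: [0.8, -0.2, 1.3]
grip_width: 0.991
grip_force: 0.0
```

```bash
python3 - <<'E'
from snap import *; from cf import *
s,im=snap("w21"); print(s["time"]); i2=snap("s21","scene")[1]; i3=snap("d21","side")[1]
chutefit(im,s)
C,o=chute();print(proj(im,[o+C@[x/1000-.235,0,.004] for x in(41,82,123,164)],s).round().tolist())
u,v=proj(im,[o+C@[-.135,0,0]],s)[0].astype(int); v=max(v,75);u=max(100,u)
a=cv2.resize(im["frame"][v-75:v+75,u-100:u+100,::-1],(800,400)) if 0 else cv2.resize(im["frame"][v-75:v+75,u-75:u+75,::-1],(500,500),interpolation=cv2.INTER_CUBIC); b=cv2.resize(i3["frame"][160:410,240:460,::-1],(300,340)); b=np.vstack([b,cv2.resize(i2["frame"][240:330,340:460,::-1],(300,160))])
cv2.imwrite("pics/c21.png",np.hstack([a,b]))
E
```

```text
40.2
s 120.7 y -1.2 yaw 3.0 cost 0.453 [ 291  143   28   58 1012]
[[308.0, 132.0], [307.0, 150.0], [306.0, 172.0], [305.0, 196.0]]
```

View pics/c21.png

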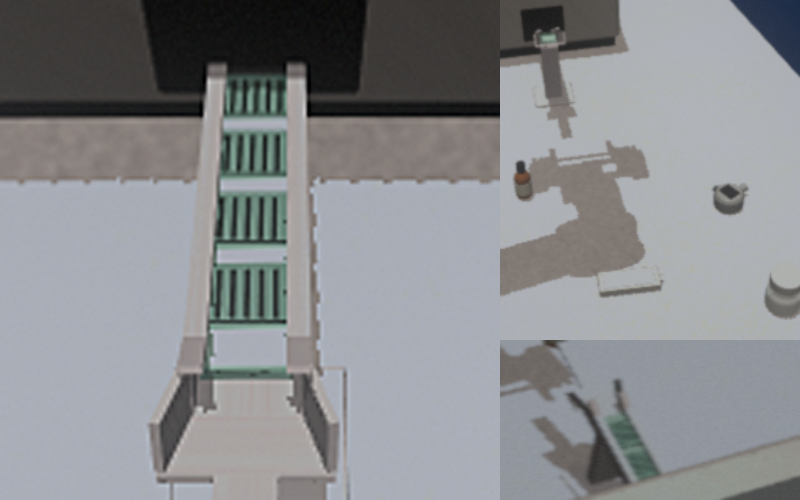

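The last picture shows four cassettes queued lid up in the channel (crop column ~250, rows 75–378), with their white writing faces at the uphill end. The bystanders are in place and the gripper is clear.

```bash
python3 -c "
from bench import ctrl
print(ctrl.close_job())"
```

```text
the job is handed in; nothing more can be done
None
```

All three cassettes are queued in the chute behind the first, flat, lid up and plain end down the slope, with the jar, bottle, mailer and counter where they were; cassette_b first jammed askew in the chute mouth and I had to pull it back, square it and release it again, and I handed the job in at about 40 s.

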